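Stir the beads of a dry bath

TASK

Take the stirring rod from its fork and stir the beads in the bath with its tip down near the floor: start at the side next to the control panel and go two full turns clockwise, seen from above, in wide circles without pressing hard on the bath itself. Go on if need be until balls and barrels are both found clearly in both the left and the right half of the well, with none spilled; then hang the rod back in the fork by its collar, upright and let go. Leave the tube rack, bottle and tip box alone.

Things in the scene. Friction and masses are not known exactly. Their poses are not given: they have to be found in the camera images.
- rod: Stirring rod, 161 mm, 250 g. Origin at the centre of its flat lower end (tip), z up along it. From the tip: steel shaft 18 mm in diameter, 95 mm long; collar 46 mm in diameter, 6 mm thick; black square handle 24 x 24 mm, 60 mm long, faces square to x and y, to be gripped from above on either pair of faces. It starts hanging upright in the fork by its collar, tip 20 mm above the bench.
- rod_grip (a point): Point on the rod's axis where the handle is best gripped, 134 mm above the tip, 33 mm above the collar's top and 27 mm below the handle's top.
- rod_collar (a point): Centre of the collar's underside, 95 mm above the tip.
- fork_seat (a point): Where the middle of the collar's underside rests: in the fork's slot, level with the prongs' top, 115 mm above the bench. Slot 30 mm wide (y), open at -x (prongs end 40 mm from here), closed 23 mm from here at +x. Prongs 18 mm wide, 12 mm thick; nothing stands higher. The shaft can be lowered in from above.
- bath: Fixed dry bead bath: white and grey housing 200 x 200 x 75 mm; its front (-x side) is a grey sloping control panel with a black display and two small steel knobs, reaching 155 mm from the centre, 70 mm high. Origin on the bench under the centre of the round well. x points to its back, y to its left for someone facing the panel.
- well_floor (a point): Centre of the well's flat dark floor (at the start the spot 20 mm from it towards the panel is free, room for the shaft), 25 mm above the bench; axes as the bath's. The well is round, slick, 130 mm in diameter, 50 mm deep, with its rim 75 mm above the bench.
- stand: Fixed metal hanging stand, 115 mm high: foot 130 x 110 x 14 mm, a column at its +x side, and at the top a level open fork of two prongs that points to its -x. Origin on the bench below the place where the rod hangs.
- ball0: One of five plain polished, slippery aluminium balls, 26 mm in diameter, 26 g; origin at its centre. At the start all five lie loose, in one layer, in the left (y+) half of the well.
- barrel0: One of five plain polished, slippery aluminium barrels (cylinders 26 mm in diameter, 26 mm high), 35 g; origin at its centre. At the start all five stand loose, in one layer, in the right (y-) half of the well.
- ball1: One of five plain polished, slippery aluminium balls, 26 mm in diameter, 26 g; origin at its centre. At the start all five lie loose, in one layer, in the left (y+) half of the well.
- barrel1: One of five plain polished, slippery aluminium barrels (cylinders 26 mm in diameter, 26 mm high), 35 g; origin at its centre. At the start all five stand loose, in one layer, in the right (y-) half of the well.
- ball2: One of five plain polished, slippery aluminium balls, 26 mm in diameter, 26 g; origin at its centre. At the start all five lie loose, in one layer, in the left (y+) half of the well.
- barrel2: One of five plain polished, slippery aluminium barrels (cylinders 26 mm in diameter, 26 mm high), 35 g; origin at its centre. At the start all five stand loose, in one layer, in the right (y-) half of the well.
- ball3: One of five plain polished, slippery aluminium balls, 26 mm in diameter, 26 g; origin at its centre. At the start all five lie loose, in one layer, in the left (y+) half of the well.
- barrel3: One of five plain polished, slippery aluminium barrels (cylinders 26 mm in diameter, 26 mm high), 35 g; origin at its centre. At the start all five stand loose, in one layer, in the right (y-) half of the well.
- ball4: One of five plain polished, slippery aluminium balls, 26 mm in diameter, 26 g; origin at its centre. At the start all five lie loose, in one layer, in the left (y+) half of the well.
- barrel4: One of five plain polished, slippery aluminium barrels (cylinders 26 mm in diameter, 26 mm high), 35 g; origin at its centre. At the start all five stand loose, in one layer, in the right (y-) half of the well.
- tube_rack: Bystander: white tube rack with blue tubes, 90 x 130 x 70 mm, loose; origin under its centre.
- bottle: Bystander: brown bottle, 70 mm in diameter, 160 mm high, loose; origin under its centre.
- tip_box: Bystander: closed tip box, 90 x 120 x 81 mm, loose; origin under its centre.
Not all that is in view belongs to the job. Leave any purple or red look-alike of the stand alone.

How it is judged:
By the outcome, as a careful person would: the job done as asked, in the order asked, and still so for the second after the job is handed in, with the robot touching nothing.
It also fails if it takes over 72 s, if anything falls off the work surface, if the arm or the gripper's body presses on something with over 40 N, if the wrist force passes 120 N, or if a joint passes its speed limit or range.

ROBOT

A 7-joint arm with a two-finger parallel gripper is mounted at the origin on the work surface. World frame = base frame: x ahead of the robot, y to its left, z up, the work surface at z = 0. Lengths are in m, angles in rad, forces in N, time in s.
With the tool pointing down it reaches from about 0.425 to 0.925 m from the base axis. Payload 6.8 kg.
Tool frame: the origin (TCP) lies at the centre of the arm's flange, where the gripper is bolted on; the fingertips stand 173 mm ahead of it and the grasp point (between the pads) lies 155 mm ahead of it (r.hold_point_z is the distance from the TCP to the grasp point, in m); z points along the fingers, x is the direction in which the jaws open and shut, and the axes are right-handed (so a half turn about z gives the same grasp; the last joint's range is limited). The gripper opens to 85 mm and grips with 20 to 120 N. Pads are 22 mm wide; open, the fingers measure 114 mm over their backs; the gripper's body (76 mm by 85 mm) begins 54 mm behind the grasp point. The pads swing forward as they close: fully open they stand 13 mm farther back than shut.
Start: joints at [1.102, 0.477, 0.022, 1.555, -0.011, 1.109, -0.083], TCP at [0.238, -0.632, 0.405] pointing down, gripper open.
Joint ranges: [-2.96, 2.96], [-0.34, 2.1], [-1.41, 1.46], [0.24, 2.44], [-1.37, 4.51], [0.17, 1.92], [-2.96, 2.96]. Speed limits (rad/s): [2.39, 2.39, 3.14, 3.14, 3.14, 3.14, 3.14].

INTERFACE

Orientations are given as a rotation vector (axis times angle).
In Python, from bench import r gives the robot as it stands.
- The arm moves only by the tool apply_moves, never from a script. Its arguments are lists of equal length, an entry for each row: "dp": the shift along the tool's x, y, z scaled (see below), a list of three; "twist": the turn, a rotation vector about the tool's x, y, z scaled (see below), a list of three; "jaw": the closure in counts, from 0 (fully open) to 255 (shut). In form: {"dp": [[x, y, z], ...], "twist": [[rx, ry, rz], ...], "jaw": [jaw, ...]}. A call has 1 to 20 rows; each row shifts and turns the pose as measured when the row begins, along the tool's axes as they then stand; what a row does not reach is not made up. The controller multiplies each number of a shift by 12 cm and each number of a turn by 120 degrees. A row lasts 1/10 s, in which the tool goes at most 50 mm and 8.59 degrees, less where a joint would pass 70% of its speed; a pose out of reach is approached as far as the arm can. A call with a number of a shift or a turn outside -1 to 1 is refused whole. A call with a gripper value outside its range is refused whole. The fingers move at their own pace and stop on an object; "grip_force" is the grip in N (left out, the last holds). Time passes only in rows, so rows that do not move let the fingers close. It gives the time, the measured TCP pose, the force and the opening at its end, in the units of the state.
- r.get_obs(): the state, without advancing time (a new reading comes with each control period).
- r.grab_frame(name): name is "side" or "top"; returns a dict with "color" (480x640x3 uint8, red, green, blue), "z_map" (480x640 float32, m along the optical axis (not along the pixel's ray), 0 where there is no reading), "intrinsics" (3x3 intrinsics, pixels), "dist_coeffs" ([k1, k2, p1, p2, k3] as OpenCV has them; the pictures are not rectified), "R" (3x3) and "t" (3): a world point X has camera coordinates R X + t. Camera axes: x right, y down, z forward; pixel columns grow to the right and rows downward; lengths in m; the calibration is good to about 2 mm. A picture is of the moment at which its call begins.
- r.hand_in(): hands the job in, once; it reports no verdict.
The state is a dict: "clock": time; "joints": joint angles; "qvel": joint speeds; "tau": joint torques, N m; "tcp_pos": TCP position; "orientation": TCP orientation; "contact_force": force on the tool from outside, world axes, zero at the start; "moment": the same for the moment, N m; "grip_width": finger opening in m.
Only numpy, scipy, OpenCV 4.12 (cv2) and the standard library are available. Lean on these libraries where they do the work, as an engineer would, in place of code of your own. Each camera call takes 0.05 s, during which the arm holds its last target.

## Working session

There is one attempt and no reset: what is moved stays moved. The work goes in short steps, Python scripts to look and compute and a tool call to move; the robot and the scene stay as the last step left them, time stands still between calls to the robot, and variables do not carry over. Pictures are saved under pics/ and viewed, and the job is handed in when it is done.

Besides the shell and the picture viewer there is one more tool, called after "Emit:" by a JSON object that holds its "op" and its "data", one argument or row to a line. apply_moves: Moves the arm, as the interface text tells. Shifts and turns lie within -1 to 1; 1 stands for 12 cm of shift or 120 degrees of turn. Its arguments: {"type":"object","properties":{"dp":{"type":"array"},"twist":{"type":"array"},"jaw":{"type":"array"},"grip_force":{"type":"number"}},"required":["dp","twist","jaw"]}

```bash
ls; mkdir -p pics; python3 - <<'E'
from bench import r
import cv2,numpy as np
o=r.get_obs(); print(o)
for n in("side","top"):
    f=r.grab_frame(n); np.savez(f"pics/{n}0.npz",**f)
    cv2.imwrite(f"pics/{n}0.png",f["color"][:,:,::-1]); print(n,f["intrinsics"],f["dist_coeffs"],f["R"],f["t"])
E
```

```text
pics
{'clock': 0.0, 'joints': array([ 1.10187953,  0.47775638,  0.02236269,  1.55642813, -0.01148867,
        1.10931906, -0.08312009]), 'qvel': array([-0.00070886,  0.00191077, -0.00046673,  0.00086291, -0.00099027,
        0.00065592, -0.00224985]), 'tau': array([ 8.20385485e-04, -5.96439207e+01,  1.60770804e+00, -2.81196213e+01,
        1.23272126e-02,  9.26942274e-03,  3.08589608e-05]), 'tcp_pos': array([ 0.23819883, -0.63128025,  0.40376506]), 'orientation': array([-2.58324371e+00,  1.78630579e+00,  2.42932658e-03]), 'contact_force': array([ 0.36708777, -1.10186914,  1.1591616 ]), 'moment': array([-0.01298839,  0.01570304,  0.05243181]), 'grip_width': 0.08511565996737167}
side [[613.56074762   0.         331.96131365]
 [  0.         613.56074762 245.75546999]
 [  0.           0.           1.        ]] [-0.14741426  0.          0.          0.          0.        ] [[-0.97580651 -0.21861514  0.00301326]
 [-0.17105071  0.75476982 -0.63329627]
 [ 0.13617384 -0.61849005 -0.77390358]] [0.52605404 0.16727698 1.53432976]
top [[448.87375549   0.         314.40565338]
 [  0.         448.87375549 247.02578153]
 [  0.           0.           1.        ]] [-0.06734899  0.          0.          0.          0.        ] [[ 0.01083164 -0.99976603 -0.01872325]
 [-0.99709988 -0.0093884  -0.07552272]
 [ 0.07532927  0.01948698 -0.99696828]] [0.01597638 0.55192808 1.22380024]
```

View pics/side0.png

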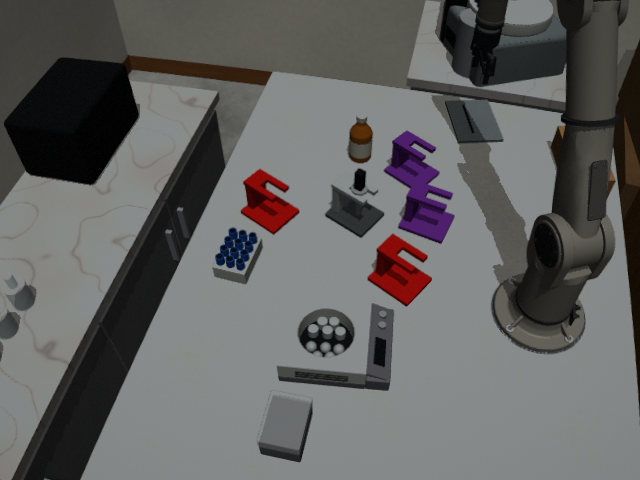

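View pics/top0.png

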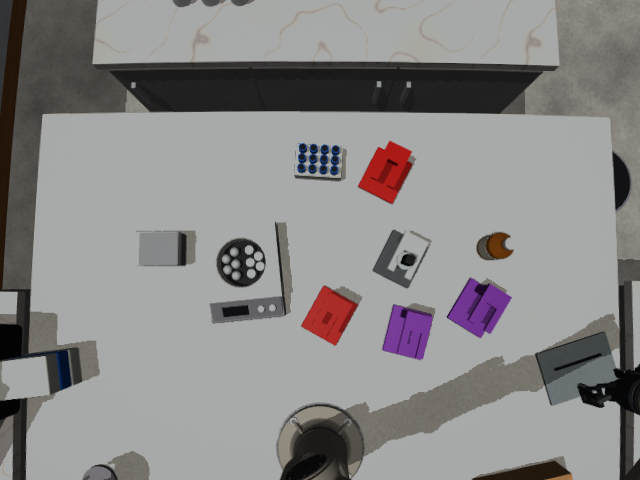

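Candidates for the stand: grey at top (405,258) / side (357,205), red at top (387,172) and (330,315), purple at top (408,332) and (480,307). The grey one holds a black-handled rod and is the only one that isn't a look-alike, so I choose it. Next I check it in a close crop.

```bash
python3 - <<'E'
import cv2,numpy as np
t=cv2.imread("pics/top0.png");s=cv2.imread("pics/side0.png")
a=cv2.resize(t[215:305,355:455],(400,360),interpolation=cv2.INTER_CUBIC)
b=cv2.resize(s[155:245,310:410],(400,360),interpolation=cv2.INTER_CUBIC)
cv2.imwrite("pics/c1.png",np.hstack([a,b]))
a=cv2.resize(t[210:330,200:300],(400,480),interpolation=cv2.INTER_CUBIC)
b=cv2.resize(s[290:410,270:400],(400,480*100//130),interpolation=cv2.INTER_CUBIC)
b=cv2.copyMakeBorder(b,0,480-b.shape[0],0,0,0)
cv2.imwrite("pics/c2.png",np.hstack([a,b]))
E
```

```text
(no output)
```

View pics/c1.png

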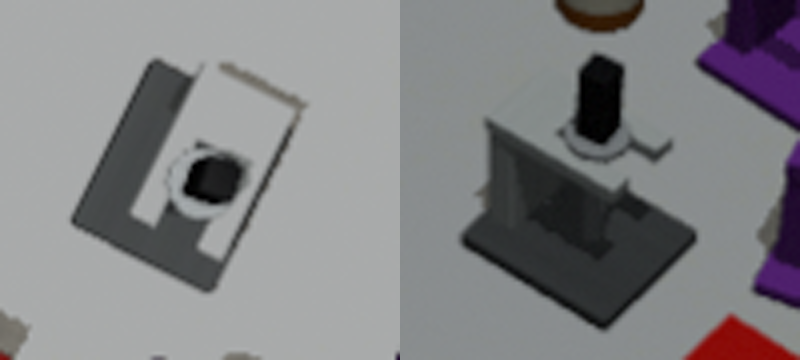

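View pics/c2.png

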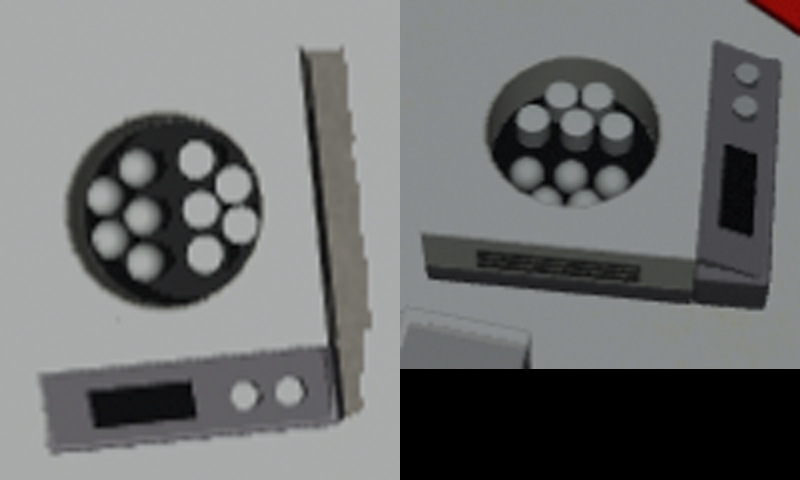

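```bash
cat > h.py <<'E'
import cv2,numpy as np
def cloud(f):
    K,d=f["intrinsics"],f["dist_coeffs"];h,w=f["z_map"].shape
    uv=np.stack(np.meshgrid(np.arange(w),np.arange(h)),-1).reshape(-1,1,2).astype(float)
    n=cv2.undistortPoints(uv,K,d).reshape(h,w,2)
    z=f["z_map"]; P=np.dstack([n*z[...,None],z]); X=(P-f["t"])@f["R"]
    X[z==0]=np.nan
    return X
def ray(f,uv,h):
    n=cv2.undistortPoints(np.array(uv,float).reshape(-1,1,2),f["intrinsics"],f["dist_coeffs"]).reshape(-1,2)
    d=np.c_[n,np.ones(len(n))]@f["R"]; c=-f["R"].T@f["t"]
    return c+d*((h-c[2])/d[:,2])[:,None]
def proj(f,X):
    return cv2.projectPoints(np.array(X,float).reshape(-1,1,3),cv2.Rodrigues(f["R"])[0],f["t"],f["intrinsics"],f["dist_coeffs"])[0].reshape(-1,2)
E
python3 - <<'E'
from h import *
T=dict(np.load("pics/top0.npz"));S=dict(np.load("pics/side0.npz"))
for n,f in(("top",T),("side",S)):
    X=cloud(f); z=X[...,2]; g=f["color"].max(-1)
    print(n,"table z",np.nanmedian(z[np.abs(z)<.02]))
    box=(slice(215,305),slice(355,455)) if n=="top" else (slice(155,245),slice(310,410))
    m=np.zeros(z.shape,bool);m[box]=1
    dark=m&(g<45)&(z>.13)
    p=X[dark]; print("handle n",len(p),"z",np.nanmin(p[:,2]),np.nanmax(p[:,2]))
    tp=p[p[:,2]>.172]; r=cv2.minAreaRect(tp[:,:2].astype(np.float32)); print("handle top",len(tp),tp.mean(0),(tp.min(0)+tp.max(0))/2,r)
    # side rows of dark mask
    pr=m&(z>.10)&(z<.122); q=X[pr]; r=cv2.minAreaRect(q[:,:2].astype(np.float32)); print("prongs",len(q),np.median(q[:,2]),r,cv2.boxPoints(r).tolist())
    ft=m&(z>.006)&(z<.025); q=X[ft]; r=cv2.minAreaRect(q[:,:2].astype(np.float32)); print("foot",len(q),r)
    box=(slice(205,330),slice(195,300)) if n=="top" else (slice(280,410),slice(260,400))
    m=np.zeros(z.shape,bool);m[box]=1
    h=m&(z>.066)&(z<.085); q=X[h]; r=cv2.minAreaRect(q[:,:2].astype(np.float32)); print("bath",len(q),np.median(q[:,2]),r,cv2.boxPoints(r).tolist())
    w=m&(z<.068)&(z>.0)
    k=(m&~h).astype(np.uint8)
    nl,lab,st,ce=cv2.connectedComponentsWithStats(k)
    for i in range(1,nl):
        if st[i,4]>200: print(st[i],ce[i])
E
```

```text
top table z 0.0005368780524926964
handle n 120 z 0.13207683502095185 0.1859154250760876
handle top 86 [ 0.51235727 -0.21032462  0.18079179] [ 0.51190162 -0.20977659  0.17902406] ((0.5131911635398865, -0.21097318828105927), (0.02173270285129547, 0.02320018969476223), 70.70655822753906)
prongs 809 0.11577507480726813 ((0.5268551111221313, -0.21918128430843353), (0.0657934844493866, 0.10702194273471832), 62.703956604003906) [[0.46421658992767334, -0.22387543320655823], [0.5593215227127075, -0.27295443415641785], [0.5894936323165894, -0.21448713541030884], [0.4943886995315552, -0.16540813446044922]]
foot 1021 ((0.5211094617843628, -0.2300948202610016), (0.24921053647994995, 0.2781122326850891), 0.4171338379383087)
bath 4097 0.0757071759232664 ((0.4879475235939026, 0.21548953652381897), (0.23399469256401062, 0.20314814150333405), 6.569144248962402) [[0.3600980341434479, 0.303011953830719], [0.38333860039711, 0.10119759291410446], [0.6157970428466797, 0.12796711921691895], [0.5925564765930176, 0.3297814726829529]]
[ 195  205  105  125 7211] [251.95562335 269.10900014]
[ 217  239   49   48 
[... 475 characters left out ...]
67224, -0.1263030469417572], [0.4816443622112274, -0.34939634799957275], [0.6076560616493225, -0.23151621222496033], [0.3989589512348175, -0.008422911167144775]]
foot 1874 ((0.5138458013534546, -0.2866365611553192), (0.2981915771961212, 0.35536858439445496), 12.122506141662598)
bath 5401 0.07453745889058289 ((0.4843573272228241, 0.2691502571105957), (0.23604637384414673, 0.31673896312713623), 5.05828857421875) [[0.3528304696083069, 0.4164969325065613], [0.38075709342956543, 0.10099154710769653], [0.6158841848373413, 0.12180358171463013], [0.5879575610160828, 0.4373089671134949]]
[  260   280   140   130 10712] [333.92158327 347.20061613]
[ 299  309   55   48 2033] [325.75750123 333.00147565]
```

```bash
python3 - <<'E'
from h import *
T=dict(np.load("pics/top0.npz"));S=dict(np.load("pics/side0.npz"))
for n,f in(("top",T),("side",S)):
    X=cloud(f); z=X[...,2]; c=f["color"].astype(int); sat=c.max(-1)-c.min(-1)
    x,y=X[...,0],X[...,1]
    pr=(z>.108)&(z<.120)&(np.hypot(x-.525,y+.215)<.075)&(sat<40)
    k=pr.astype(np.uint8); nl,lab,st,ce=cv2.connectedComponentsWithStats(k)
    q=X[pr]; r=cv2.minAreaRect(q[:,:2].astype(np.float32)); print(n,"prongs",len(q),r,np.round(cv2.boxPoints(r),4).tolist())
    m=(np.hypot(x-.513,y+.209)<.04)&(c.max(-1)<60)&(z>.12)
    cs,_=cv2.findContours(m.astype(np.uint8),0,1)
    ct=max(cs,key=cv2.contourArea); hull=cv2.convexHull(ct).reshape(-1,2); print("handle px",hull.tolist(),cv2.approxPolyDP(ct,2,True).reshape(-1,2).tolist())
    # well rim
    hb=(z>.066)&(z<.085); w=np.hypot(x-.49,y-.2)<.11
    box=np.zeros(z.shape,np.uint8)
    kk=(~hb).astype(np.uint8); nl,lab,st,ce=cv2.connectedComponentsWithStats(kk)
    ctr=proj(f,[.5,.21,.03])[0].astype(int); l=lab[ctr[1],ctr[0]]
    if l==0: l=lab[ctr[1]-8:ctr[1]+8,ctr[0]-8:ctr[0]+8].max()
    cc=max(cv2.findContours((lab==l).astype(np.uint8),0,1)[0],key=cv2.contourArea).reshape(-1,2)
    P=ray(f,cc,.075)[:,:2].astype(np.float32)
    A=np.c_[2*P,np.ones(len(P))]; s=np.linalg.lstsq(A,(P**2).sum(1),rcond=None)[0]; print("circle",s[:2],np.sqrt(s[2]+s[:2]@s[:2]), cv2.fitEllipse(P))
    # tops in 0.04-0.06 within well: beads
    # black display
    d=(c.max(-1)<40)&(z>.03)&(z<.09)&(np.hypot(x-.40,y-.2)<.09); print("display",d.sum(),X[d].mean(0) if d.any() else None)
    kn=hb; q=X[hb&(np.hypot(x-.5,y-.2)<.17)&(sat<60)&(x>.42)]; r=cv2.minAreaRect(q[:,:2].astype(np.float32)); print("housing",r)
E
```

```text
top prongs 745 ((0.5269104838371277, -0.21920984983444214), (0.0657934844493866, 0.10689735412597656), 62.703956604003906) [[0.4643000066280365, -0.22390000522136688], [0.5593000054359436, -0.27300000190734863], [0.5895000100135803, -0.21449999511241913], [0.4945000112056732, -0.1655000001192093]]
handle px [[411, 254], [413, 255], [415, 257], [413, 263], [412, 264], [410, 265], [407, 265], [401, 263], [401, 261], [402, 258], [403, 256], [404, 255], [407, 254]] [[404, 255], [401, 263], [412, 264], [415, 257], [411, 254]]
circle [0.50521448 0.21545526] 0.06262788596901 ((0.5052183866500854, 0.21545840799808502), (0.12447702884674072, 0.12612846493721008), 15.275650978088379)
display 246 [0.38406015 0.22924701 0.05666489]
housing ((0.5076879262924194, 0.21780286729335785), (0.19429218769073486, 0.2031497210264206), 6.532201766967773)
side prongs 548 ((0.5289297699928284, -0.21790559589862823), (0.0746411383152008, 0.11403210461139679), 62.7974853515625) [[0.4611999988555908, -0.22499999403953552], [0.5626000165939331, -0.27720001339912415], [0.5967000126838684, -0.21080000698566437], [0.4952999949455261, -0.15860000252723694]]
handle px [[360, 169], [364, 171], [365, 172], [365, 174], [364, 186], [363, 188], [362, 189], [358, 190], [354, 188], [353, 185], [355, 172], [358, 169]] [[360, 169], [355, 172], [353, 185], [358, 190], [364, 186], [365, 172]]
circle [0.50465765 0.22005804] 0.06209777149403363 ((0.5046578645706177, 0.22005712985992432), (0.12422452121973038, 0.12434215843677521), 97.37290954589844)
display 303 [0.3797445  0.23102623 0.05669383]
housing ((0.5076519250869751, 0.21651607751846313), (0.1953294426202774, 0.20540596544742584), 6.23832368850708)
```

```bash
cat >> h.py <<'E'
from scipy.spatial.transform import Rotation as Rot
def rel(o,tgt,psi=None):
    R=Rot.from_rotvec(o["orientation"]); d=np.array(tgt)-o["tcp_pos"]
    print("t",round(o["clock"],2),"tcp",np.round(o["tcp_pos"],4),"F",np.round(o["contact_force"],1),"M",np.round(o["moment"],2),"w",round(o["grip_width"],4))
    x=R.as_matrix()[:,0]; print("tool x yaw",np.degrees(np.arctan2(x[1],x[0])),"tool z",R.as_matrix()[:,2].round(4))
    print("world d",d.round(4),"scaled dp",(R.inv().apply(d)/.12).round(3))
    if psi is not None:
        c,s=np.cos(np.radians(psi)),np.sin(np.radians(psi))
        T=Rot.from_matrix(np.array([[c,s,0],[s,-c,0],[0,0,-1.]]))
        print("twist scaled",(np.degrees((R.inv()*T).as_rotvec())/120).round(4))
E
python3 - <<'E'
from h import *; from bench import r
rel(r.get_obs(),[.513,-.209,.404],-20)
E
```

```text
t 0.1 tcp [ 0.2382 -0.6313  0.4038] F [-0.8 -0.   0.3] M [ 0.04  0.01 -0.02] w 0.0851
tool x yaw -69.32682766026856 tool z [-7.0e-04  1.5e-03 -1.0e+00]
world d [2.748e-01 4.223e-01 2.000e-04] scaled dp [-2.484e+00 -3.385e+00  2.000e-03]
twist scaled [-3.000e-04  8.000e-04 -4.111e-01]
```

Emit:
{"op": "apply_moves", "data": {
  "dp": [
    [-0.22,-0.3,0],
    [-0.22,-0.3,0],
    [-0.22,-0.3,0],
    [-0.22,-0.3,0],
    [-0.22,-0.3,0],
    [-0.22,-0.3,0],
    [-0.22,-0.3,0],
    [-0.22,-0.3,0],
    [-0.22,-0.3,0],
    [0,0,0],
    [0,0,0],
    [0,0,0],
    [0,0,0],
    [0,0,0],
    [0,0,0],
    [0,0,0]
  ],
  "twist": [
    [0,0,0],
    [0,0,0],
    [0,0,0],
    [0,0,0],
    [0,0,0],
    [0,0,0],
    [0,0,0],
    [0,0,0],
    [0,0,0],
    [0,0,-0.07],
    [0,0,-0.07],
    [0,0,-0.07],
    [0,0,-0.07],
    [0,0,-0.07],
    [0,0,-0.05],
    [0,0,0]
  ],
  "jaw": [0,0,0,0,0,0,0,0,0,0,0,0,0,0,0,0],
  "grip_force": 90
}}

```text
clock: 1.7
tcp_pos: [0.4642, -0.2783, 0.3967]
orientation: [-3.085, 0.562, 0.019]
contact_force: [-0.5, -0.4, 0.4]
grip_width: 0.0852
```

```bash
python3 - <<'E'
from h import *; from bench import r
rel(r.get_obs(),[.513,-.209,.404],-20)
print(r.get_obs()["joints"])
E
```

```text
t 1.7 tcp [ 0.4642 -0.2783  0.3967] F [-0.5 -0.4  0.4] M [-0.02 -0.   -0.01] w 0.0852
tool x yaw -20.646205852752757 tool z [-0.0107  0.0074 -0.9999]
world d [0.0488 0.0693 0.0073] scaled dp [ 0.176 -0.684 -0.061]
twist scaled [-0.0016  0.006  -0.0054]
[ 0.666633    0.28667566 -0.29010308  1.86482248  0.09194525  1.0161333
 -0.02214862]
```

Emit:
{"op": "apply_moves", "data": {
  "dp": [
    [0.09,-0.34,-0.03],
    [0.09,-0.34,-0.03],
    [0,0,0]
  ],
  "twist": [
    [-0.001,0.005,-0.005],
    [0,0,0],
    [0,0,0]
  ],
  "jaw": [0,0,0]
}}

```text
clock: 2.0
tcp_pos: [0.5133, -0.2092, 0.4032]
orientation: [-3.088, 0.569, 0.005]
contact_force: [0.8, -0.0, -0.1]
grip_width: 0.0851
```

```bash
python3 - <<'E'
from h import *; from bench import r
rel(r.get_obs(),[.513,-.209,.309],-20)
for n in ("side","top"):
    f=r.grab_frame(n); 
    p=proj(f,[.513,-.209,.181])[0].astype(int); c=f["color"][max(0,p[1]-60):p[1]+60,p[0]-60:p[0]+60,::-1]
    cv2.imwrite(f"pics/{n}1.png",cv2.resize(c,(400,400)))
a=[cv2.imread(f"pics/{n}1.png") for n in("side","top")]; cv2.imwrite("pics/b1.png",np.hstack(a))
E
```

```text
t 2.0 tcp [ 0.5133 -0.2092  0.4032] F [ 0.8 -0.  -0.1] M [-0.03 -0.01  0.03] w 0.0851
tool x yaw -20.871546488688796 tool z [-0.0029  0.002  -1.    ]
world d [-0.0003  0.0002 -0.0942] scaled dp [-0.    -0.     0.785]
twist scaled [-0.0004  0.0016 -0.0073]
```

View pics/b1.png

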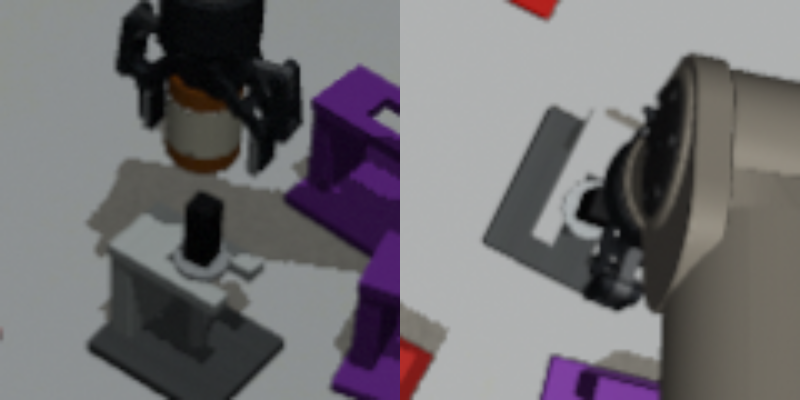

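The side crop shows the fingers straddling the black handle (crop 205,225). The fork is clear, so I descend.

Emit:
{"op": "apply_moves", "data": {
  "dp": [
    [0,0,0.2],
    [0,0,0.2],
    [0,0,0.2],
    [0,0,0.18],
    [0,0,0],
    [0,0,0]
  ],
  "twist": [
    [0,0.002,-0.007],
    [0,0,0],
    [0,0,0],
    [0,0,0],
    [0,0,0],
    [0,0,0]
  ],
  "jaw": [0,0,0,0,60,100]
}}

```text
clock: 2.7
tcp_pos: [0.5061, -0.2223, 0.306]
orientation: [3.079, -0.583, -0.005]
contact_force: [0.2, -1.1, -0.5]
grip_width: 0.0592
```

```bash
python3 - <<'E'
from h import *; from bench import r
rel(r.get_obs(),[.513,-.209,.309],-20)
f=r.grab_frame("side"); p=proj(f,[.513,-.209,.16])[0].astype(int)
cv2.imwrite("pics/s2.png",cv2.resize(f["color"][p[1]-50:p[1]+50,p[0]-50:p[0]+50,::-1],(600,600)))
E
```

```text
t 2.7 tcp [ 0.5061 -0.2223  0.306 ] F [ 0.2 -1.1 -0.5] M [0.   0.02 0.03] w 0.0592
tool x yaw -21.4549060280331 tool z [-0.0045 -0.0067 -1.    ]
world d [0.0069 0.0133 0.003 ] scaled dp [ 0.013 -0.124 -0.026]
twist scaled [ 0.0038  0.0009 -0.0121]
```

View pics/s2.png

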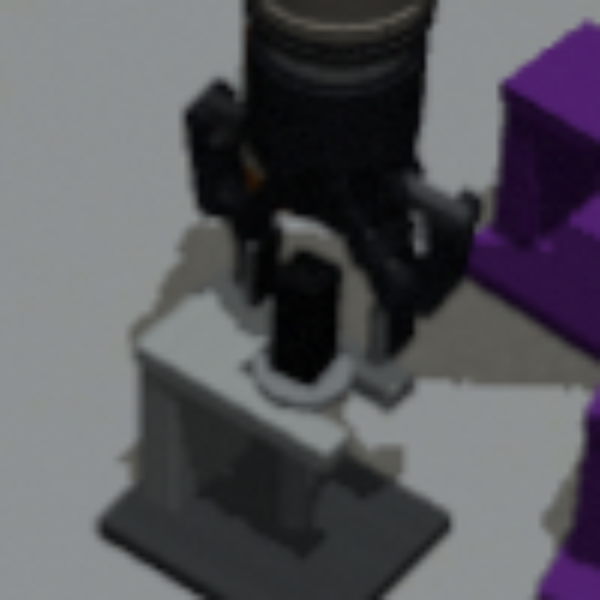

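The descent drifted about 15 mm along tool +y, so I correct that before closing.

Emit:
{"op": "apply_moves", "data": {
  "dp": [
    [0.01,-0.12,-0.02],
    [0,0,0]
  ],
  "twist": [
    [0.004,0.001,-0.012],
    [0,0,0]
  ],
  "jaw": [100,100]
}}

```text
clock: 2.95
tcp_pos: [0.5133, -0.209, 0.3106]
orientation: [-3.094, 0.545, -0.006]
contact_force: [-0.5, 0.2, -1.0]
grip_width: 0.052
```

```bash
python3 - <<'E'
from h import *; from bench import r
rel(r.get_obs(),[.513,-.209,.309],-20)
print(r.get_obs()["joints"])
f=r.grab_frame("side"); p=proj(f,[.513,-.209,.16])[0].astype(int)
cv2.imwrite("pics/s3.png",cv2.resize(f["color"][p[1]-50:p[1]+50,p[0]-50:p[0]+50,::-1],(600,600)))
E
```

```text
t 2.95 tcp [ 0.5133 -0.209   0.3106] F [-0.5  0.2 -1. ] M [ 0.01  0.02 -0.03] w 0.052
tool x yaw -19.999392629654125 tool z [ 3.6e-03 -3.0e-04 -1.0e+00]
world d [-0.0003  0.     -0.0016] scaled dp [-0.002  0.001  0.013]
twist scaled [-0.0005 -0.0017  0.    ]
[ 0.52555215  0.4097475  -0.3137802   1.91827421  0.16587197  0.83484375
 -0.2242625 ]
```

View pics/s3.png

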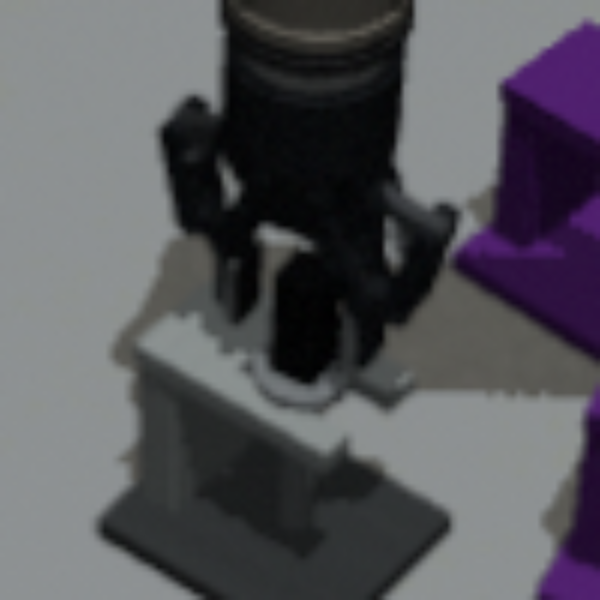

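Emit:
{"op": "apply_moves", "data": {
  "dp": [
    [0,0,0.01],
    [0,0,0],
    [0,0,0],
    [0,0,0],
    [0,0,0],
    [0,0,0]
  ],
  "twist": [
    [0,-0.001,0],
    [0,0,0],
    [0,0,0],
    [0,0,0],
    [0,0,0],
    [0,0,0]
  ],
  "jaw": [160,200,255,255,255,255]
}}

```text
clock: 3.6
tcp_pos: [0.5131, -0.2101, 0.3105]
orientation: [3.092, -0.548, 0.004]
contact_force: [-0.6, -0.3, 0.6]
grip_width: 0.0232
```

```bash
python3 - <<'E'
from h import *; from bench import r
rel(r.get_obs(),[.513,-.209,.309],-20)
E
```

```text
t 3.6 tcp [ 0.5131 -0.2101  0.3105] F [-0.6 -0.3  0.6] M [0.05 0.04 0.03] w 0.0232
tool x yaw -20.094406886007512 tool z [ 0.0026 -0.0015 -1.    ]
world d [-0.0001  0.0011 -0.0015] scaled dp [-0.004 -0.009  0.013]
twist scaled [ 0.0003 -0.0014 -0.0008]
```

Emit:
{"op": "apply_moves", "data": {
  "dp": [
    [0,0,-0.06],
    [0,0,-0.06],
    [0,0,-0.06],
    [0,0,0]
  ],
  "twist": [
    [0,-0.001,0],
    [0,0,0],
    [0,0,0],
    [0,0,0]
  ],
  "jaw": [255,255,255,255]
}}

```text
clock: 4.0
tcp_pos: [0.5124, -0.2103, 0.3332]
orientation: [3.093, -0.549, -0.002]
contact_force: [0.5, -0.7, -2.5]
grip_width: 0.023
```

```bash
python3 - <<'E'
from h import *; from bench import r
rel(r.get_obs(),[.513,-.21,.42],-20)
f=r.grab_frame("side"); p=proj(f,[.513,-.209,.16])[0].astype(int)
cv2.imwrite("pics/s4.png",cv2.resize(f["color"][p[1]-50:p[1]+50,p[0]-50:p[0]+50,::-1],(600,600)))
E
```

```text
t 4.0 tcp [ 0.5124 -0.2103  0.3332] F [ 0.5 -0.7 -2.5] M [-0.05 -0.02  0.01] w 0.023
tool x yaw -20.11539604088885 tool z [-1.7e-03 -3.0e-04 -1.0e+00]
world d [0.0006 0.0003 0.0868] scaled dp [ 0.002 -0.003 -0.723]
twist scaled [ 0.0004  0.0007 -0.001 ]
```

View pics/s4.png

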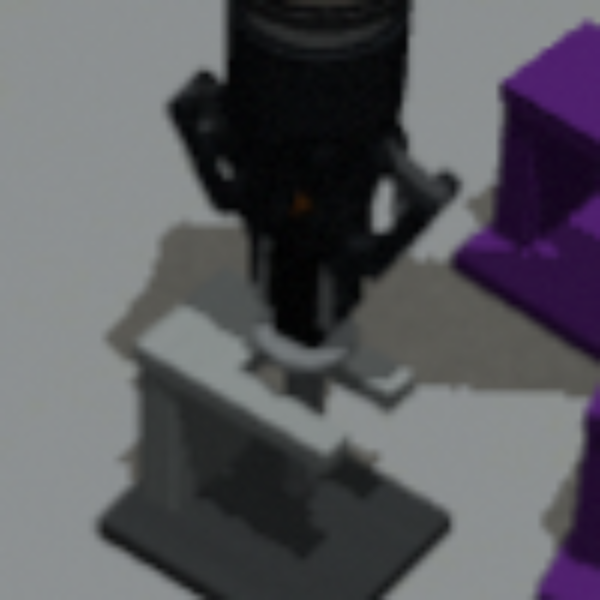

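The rod is lifted and upright, and the measured force matches its weight. I carry on lifting straight up.

Emit:
{"op": "apply_moves", "data": {
  "dp": [
    [0,0,-0.1],
    [0,0,-0.1],
    [0,0,-0.1],
    [0,0,-0.1],
    [0,0,-0.1],
    [0,0,-0.1],
    [0,0,-0.1],
    [0,0,0]
  ],
  "twist": [
    [0,0.001,0],
    [0,0,0],
    [0,0,0],
    [0,0,0],
    [0,0,0],
    [0,0,0],
    [0,0,0],
    [0,0,0]
  ],
  "jaw": [255,255,255,255,255,255,255,255]
}}

```text
clock: 4.85
tcp_pos: [0.5123, -0.2101, 0.4256]
orientation: [3.092, -0.548, 0.003]
contact_force: [1.1, -0.5, -1.8]
grip_width: 0.0232
```

```bash
python3 - <<'E'
from h import *; from bench import r
# target over well, 20 mm towards panel
a=np.radians(6.5); ex=np.array([np.cos(a),np.sin(a)]); c=np.array([.505,.2178])
rel(r.get_obs(),[*(c-.02*ex),.42],-20); print(c-.02*ex); print(r.get_obs()["joints"])
E
```

```text
t 4.85 tcp [ 0.5123 -0.2101  0.4256] F [ 1.1 -0.5 -1.8] M [ 0.01 -0.01  0.02] w 0.0232
tool x yaw -20.108456149665813 tool z [ 0.0019 -0.0018 -1.    ]
world d [-0.0272  0.4256 -0.0056] scaled dp [-1.432 -3.253  0.04 ]
twist scaled [ 0.0005 -0.0011 -0.0009]
[0.48512856 0.21553594]
[ 0.55007889  0.2786442  -0.33102513  1.80729992  0.10354399  1.07011639
 -0.1696442 ]
```

Emit:
{"op": "apply_moves", "data": {
  "dp": [
    [-0.1,-0.23,0],
    [-0.1,-0.23,0],
    [-0.1,-0.23,0],
    [-0.1,-0.23,0],
    [-0.1,-0.23,0],
    [-0.1,-0.23,0],
    [-0.1,-0.23,0],
    [-0.1,-0.23,0],
    [-0.1,-0.23,0],
    [-0.1,-0.23,0],
    [-0.1,-0.23,0],
    [-0.1,-0.23,0],
    [-0.1,-0.23,0],
    [0,0,0]
  ],
  "twist": [
    [0,0,0],
    [0,0,0],
    [0,0,0],
    [0,0,0],
    [0,0,0],
    [0,0,0],
    [0,0,0],
    [0,0,0],
    [0,0,0],
    [0,0,0],
    [0,0,0],
    [0,0,0],
    [0,0,0],
    [0,0,0]
  ],
  "jaw": [255,255,255,255,255,255,255,255,255,255,255,255,255,255]
}}

```text
clock: 6.25
tcp_pos: [0.4872, 0.1934, 0.4209]
orientation: [3.089, -0.556, -0.006]
contact_force: [-1.3, 0.5, -2.4]
grip_width: 0.0231
```

```bash
python3 - <<'E'
from h import *; from bench import r
rel(r.get_obs(),[.4851,.2155,.37],-20); print(r.get_obs()["joints"])
E
```

```text
t 6.25 tcp [0.4872 0.1934 0.4209] F [-1.3  0.5 -2.4] M [-0.03  0.02 -0.04] w 0.0231
tool x yaw -20.41249886534758 tool z [-0.0043 -0.0027 -1.    ]
world d [-0.0021  0.0221 -0.0509] scaled dp [-0.079 -0.168  0.424]
twist scaled [ 0.0019  0.0015 -0.0034]
[-0.01010491  0.26569517 -0.57473135  1.862528    0.1638213   1.06531939
 -1.00551699]
```

Emit:
{"op": "apply_moves", "data": {
  "dp": [
    [-0.08,-0.17,0],
    [0,0,0.13],
    [0,0,0.13],
    [0,0,0.08],
    [0,0,0]
  ],
  "twist": [
    [0.002,0.0015,-0.003],
    [0,0,0],
    [0,0,0],
    [0,0,0],
    [0,0,0]
  ],
  "jaw": [255,255,255,255,255]
}}

```text
clock: 6.75
tcp_pos: [0.485, 0.2162, 0.3775]
orientation: [3.093, -0.544, -0.002]
contact_force: [-0.8, 0.2, -2.6]
grip_width: 0.0233
```

```bash
python3 - <<'E'
from h import *; from bench import r
rel(r.get_obs(),[.4851,.2155,.37],-20)
im=[]
for n in("side","top"):
    f=r.grab_frame(n); np.savez(f"pics/{n}5.npz",**f); p=proj(f,[.495,.216,.09])[0].astype(int)
    im.append(cv2.resize(f["color"][p[1]-60:p[1]+60,p[0]-50:p[0]+50,::-1],(400,480),interpolation=cv2.INTER_CUBIC))
cv2.imwrite("pics/b5.png",np.hstack(im))
E
```

```text
t 6.75 tcp [0.485  0.2162 0.3775] F [-0.8  0.2 -2.6] M [-0.06 -0.01 -0.02] w 0.0233
tool x yaw -19.954097131327554 tool z [-0.0015 -0.0013 -1.    ]
world d [ 0.0001 -0.0007 -0.0075] scaled dp [0.002 0.005 0.063]
twist scaled [0.0008 0.0004 0.0004]
```

View pics/b5.png

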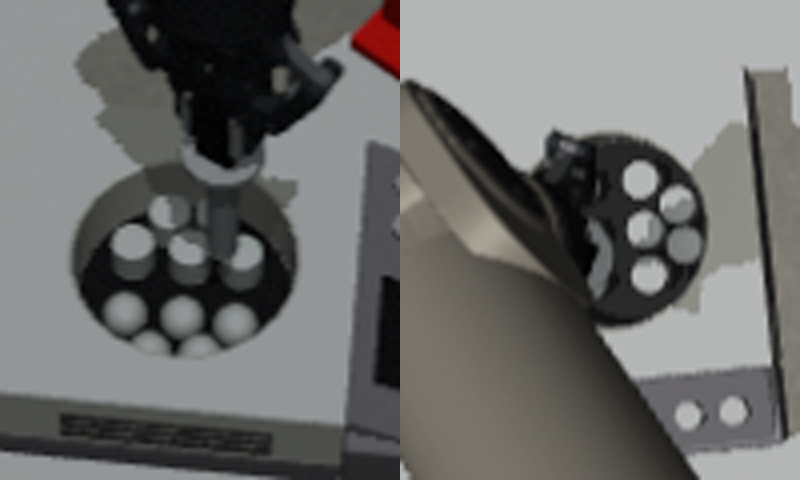

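```bash
cat > beads.py <<'E'
from h import *
C=np.array([.505,.2178]); A=np.radians(6.5); EX=np.array([np.cos(A),np.sin(A)]); EY=np.array([-EX[1],EX[0]])
OFF={"top":np.array([.5052,.2155]),"side":np.array([.5047,.2201])}  # rim centre as each camera sees it
def beads(f,n):
    c=f["color"]; g=c.max(-1); X=cloud(f); rad=np.hypot(X[...,0]-OFF[n][0],X[...,1]-OFF[n][1])
    m=(g>85)&(X[...,2]>.03)&(X[...,2]<.062)&(rad<.066)
    d=cv2.distanceTransform(m.astype(np.uint8),2,5)
    return m,d,X
def rep(P,n): q=P[:2]-OFF[n]; return np.round([1000*q@EX,1000*q@EY])
E
python3 - <<'E'
from beads import *
f=dict(np.load("pics/top0.npz")); m,d,X=beads(f,"top")
big=cv2.resize(f["color"],None,fx=4,fy=4,interpolation=cv2.INTER_CUBIC); g=cv2.cvtColor(big,cv2.COLOR_RGB2GRAY)[225*4:300*4,205*4:275*4]
ci=cv2.HoughCircles(cv2.GaussianBlur(g,(5,5),0),cv2.HOUGH_GRADIENT,1,26,param1=80,param2=12,minRadius=15,maxRadius=24)[0]
for u,v,rr in ci:
    px=[(u+.5)/4-.5+205,(v+.5)/4-.5+225]; mean=g[int(v)-8:int(v)+8,int(u)-8:int(u)+8].std()
    print(np.round(px,1),round(float(rr),1),round(float(mean),1),rep(ray(f,[px],.045)[0],"top"))
E
```

```text
[257.8 255.8] 18.3 0.7 [ 15. -42.]
[235.5 275.2] 17.2 7.0 [-32.  23.]
[250.8 273.5] 17.4 0.5 [-31. -19.]
[250. 262.] 18.6 0.5 [ -0. -19.]
[225.8 259. ] 16.9 10.2 [15. 46.]
[260.2 265.5] 19.9 1.1 [-12. -47.]
[248.5 249.5] 17.9 0.8 [ 34. -19.]
[226.2 269.5] 19.1 6.1 [-14.  47.]
[235.2 263.5] 17.1 8.6 [ 0. 21.]
[233.5 251.5] 17.9 6.1 [33. 23.]
```

```bash
python3 - <<'E'
from beads import *
f=dict(np.load("pics/side5.npz")); p=proj(f,[.495,.216,.09])[0].astype(int); o=np.array([p[0]-50,p[1]-60])
c=f["color"][o[1]:o[1]+120,o[0]:o[0]+100,::-1].copy(); b=cv2.resize(c,(800,960),interpolation=cv2.INTER_CUBIC)
for z in(.087,.11,.16,.182,.188):
    q=(proj(f,[.485,.2162,z])[0]-o+.5)*8; print(z,q.round()); cv2.circle(b,tuple(int(v) for v in q),3,(0,0,255),-1)
cv2.imwrite("pics/s6.png",b[150:700,200:700])
E
```

```text
0.087 [440. 499.]
0.11 [440. 456.]
0.16 [442. 359.]
0.182 [442. 315.]
0.188 [442. 303.]
```

View pics/s6.png

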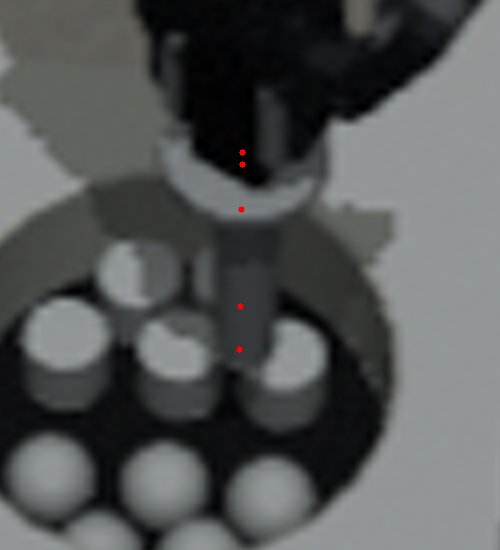

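Emit:
{"op": "apply_moves", "data": {
  "dp": [
    [0.02,-0.015,0.09],
    [0,0,0.09],
    [0,0,0.08],
    [0,0,0]
  ],
  "twist": [
    [0.001,0,0],
    [0,0,0],
    [0,0,0],
    [0,0,0]
  ],
  "jaw": [255,255,255,255]
}}

```text
clock: 7.25
tcp_pos: [0.4895, 0.217, 0.3466]
orientation: [-3.09, 0.547, -0.006]
contact_force: [-0.3, 0.1, -1.6]
grip_width: 0.0234
```

```bash
python3 - <<'E'
from beads import *; from bench import r
rel(r.get_obs(),[.488,.217,.3205],-20)
f=r.grab_frame("side"); p=proj(f,[.495,.216,.09])[0].astype(int); o=np.array([p[0]-50,p[1]-60])
c=f["color"][o[1]:o[1]+120,o[0]:o[0]+100,::-1].copy(); b=cv2.resize(c,(800,960),interpolation=cv2.INTER_CUBIC)
cv2.imwrite("pics/s7.png",cv2.convertScaleAbs(b[150:700,200:700],alpha=1.6))
E
```

```text
t 7.25 tcp [0.4895 0.217  0.3466] F [-0.3  0.1 -1.6] M [-0.03 -0.   -0.01] w 0.0234
tool x yaw -20.06634099345682 tool z [ 0.0041  0.0027 -1.    ]
world d [-0.0015 -0.     -0.0261] scaled dp [-0.012  0.005  0.217]
twist scaled [-0.0019 -0.0014 -0.0006]
```

View pics/s7.png

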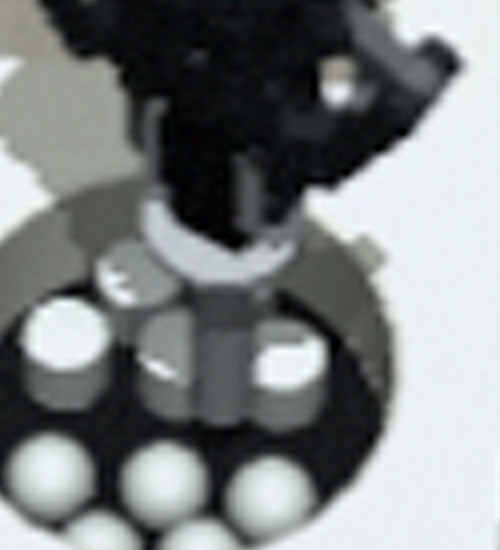

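The shaft sits midway between balls and barrels: its base projects to about (222,455) in the crop, between the barrel and ball bases. I lower it.

Emit:
{"op": "apply_moves", "data": {
  "dp": [
    [0,0,0.06],
    [0,0,0.06],
    [0,0,0.06],
    [0,0,0.03],
    [0,0,0]
  ],
  "twist": [
    [-0.002,-0.001,0],
    [0,0,0],
    [0,0,0],
    [0,0,0],
    [0,0,0]
  ],
  "jaw": [255,255,255,255,255]
}}

```text
clock: 7.8
tcp_pos: [0.4899, 0.2175, 0.3202]
orientation: [-3.093, 0.547, -0.003]
contact_force: [-0.2, -0.1, -3.2]
grip_width: 0.0233
```

```bash
python3 - <<'E'
from beads import *; from bench import r
o=r.get_obs(); rel(o,[.488,.217,.3205],-20); q=o["tcp_pos"][:2]-C; print("bath mm",1000*q@EX,1000*q@EY)
f=r.grab_frame("side"); p=proj(f,[.495,.216,.09])[0].astype(int); o=np.array([p[0]-50,p[1]-60])
c=f["color"][o[1]:o[1]+120,o[0]:o[0]+100,::-1].copy(); b=cv2.resize(c,(800,960),interpolation=cv2.INTER_CUBIC)
cv2.imwrite("pics/s8.png",cv2.convertScaleAbs(b[150:700,200:700],alpha=1.6))
E
```

```text
t 7.8 tcp [0.4899 0.2175 0.3202] F [-0.2 -0.1 -3.2] M [ 0.01 -0.03  0.07] w 0.0233
tool x yaw -20.05132820117317 tool z [ 1.7e-03 -1.0e-04 -1.0e+00]
world d [-0.0019 -0.0005  0.0003] scaled dp [-0.013  0.009 -0.003]
twist scaled [-0.0003 -0.0008 -0.0004]
bath mm -15.057750241102095 1.386734910800827
```

View pics/s8.png

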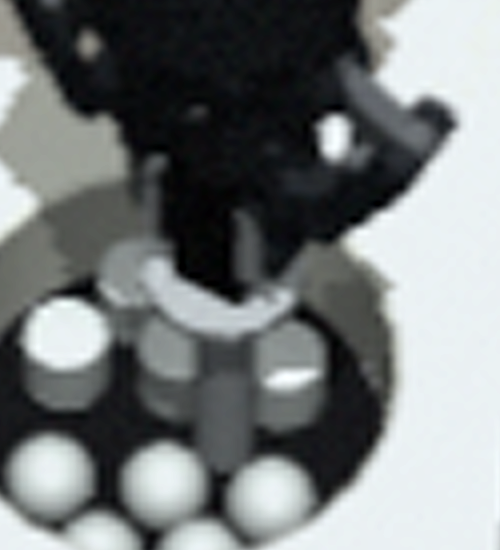

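```bash
cat > plan.py <<'E'
import sys; from beads import *; from bench import r
def plan(th0,th1,n,R=38,z=.3205):
    o=r.get_obs(); rel(o,[*o["tcp_pos"][:2],z],-20); q=o["tcp_pos"][:2]-C; print("bath mm",np.round([1000*q@EX,1000*q@EY],1),"rad",round(1000*np.hypot(*q),1),"th",round(np.degrees(np.arctan2(q@EY,q@EX)),1))
    cur=o["tcp_pos"].copy(); Rm=Rot.from_euler("z",-20,degrees=True).as_matrix()@np.diag([1,-1,-1.])
    out=[]
    for th in np.linspace(th0,th1,n+1)[1:]:
        t=np.radians(th); w=C+R/1000*(np.cos(t)*EX+np.sin(t)*EY); tgt=np.array([*w,z])
        out.append((Rm.T@(tgt-cur)/.12).round(2).tolist()); cur=tgt
    print(out)
if __name__=="__main__": plan(*[float(a) for a in sys.argv[1:3]],int(sys.argv[3]),*[float(a) for a in sys.argv[4:]])
E
python3 - <<'E'
from beads import *; from bench import r
o=r.get_obs(); rel(o,[*(C-.038*EX),.3205],-20)
E
```

```text
t 7.85 tcp [0.4899 0.2175 0.3204] F [-0.2  0.3 -1.9] M [-0.01 -0.01 -0.02] w 0.023
tool x yaw -20.049536508340967 tool z [ 0.0019  0.     -1.    ]
world d [-0.0226 -0.004   0.0001] scaled dp [-0.166  0.096 -0.001]
twist scaled [-0.0003 -0.0009 -0.0004]
```

Emit:
{"op": "apply_moves", "data": {
  "dp": [
    [-0.04,0.025,0],
    [-0.04,0.025,0],
    [-0.04,0.025,0],
    [-0.04,0.02,0]
  ],
  "twist": [
    [0,-0.001,0],
    [0,0,0],
    [0,0,0],
    [0,0,0]
  ],
  "jaw": [255,255,255,255]
}}

```text
clock: 8.25
tcp_pos: [0.4667, 0.2133, 0.3211]
orientation: [-3.092, 0.547, -0.001]
contact_force: [-0.4, -0.0, -2.0]
grip_width: 0.0229
```

```bash
python3 plan.py 180 0 20
```

```text
t 8.25 tcp [0.4667 0.2133 0.3211] F [-0.4 -0.  -2. ] M [-0.09 -0.05 -0.03] w 0.0229
tool x yaw -20.067245406808205 tool z [ 0.0011  0.0015 -1.    ]
world d [ 0.      0.     -0.0006] scaled dp [-0.     0.     0.005]
twist scaled [-0.0009 -0.0003 -0.0006]
bath mm [-38.6  -0.2] rad 38.6 th -179.8
[[-0.01, -0.05, 0.01], [-0.01, -0.05, 0.0], [-0.0, -0.05, 0.0], [0.0, -0.05, 0.0], [0.01, -0.05, 0.0], [0.02, -0.05, 0.0], [0.03, -0.04, 0.0], [0.03, -0.04, 0.0], [0.04, -0.03, 0.0], [0.04, -0.03, 0.0], [0.05, -0.02, 0.0], [0.05, -0.01, 0.0], [0.05, -0.0, 0.0], [0.05, 0.0, 0.0], [0.05, 0.01, 0.0], [0.05, 0.02, 0.0], [0.04, 0.03, 0.0], [0.04, 0.03, 0.0], [0.03, 0.04, 0.0], [0.03, 0.04, 0.0]]
```

Emit:
{"op": "apply_moves", "data": {
  "dp": [
    [-0.015,-0.05,0],
    [-0.01,-0.05,0],
    [0,-0.05,0],
    [0.005,-0.05,0],
    [0.01,-0.05,0],
    [0.02,-0.045,0],
    [0.025,-0.045,0],
    [0.03,-0.04,0],
    [0.035,-0.035,0],
    [0.04,-0.03,0]
  ],
  "twist": [
    [-0.001,0,0],
    [0,0,0],
    [0,0,0],
    [0,0,0],
    [0,0,0],
    [0,0,0],
    [0,0,0],
    [0,0,0],
    [0,0,0],
    [0,0,0]
  ],
  "jaw": [255,255,255,255,255,255,255,255,255,255]
}}

```text
clock: 9.25
tcp_pos: [0.5026, 0.2618, 0.3209]
orientation: [3.092, -0.546, -0.001]
contact_force: [-1.3, 0.5, -2.7]
grip_width: 0.023
```

```bash
python3 plan.py 90 -90 20
```

```text
t 9.25 tcp [0.5026 0.2618 0.3209] F [-1.3  0.5 -2.7] M [0.01 0.12 0.03] w 0.023
tool x yaw -20.01721002076473 tool z [-7.0e-04 -1.8e-03 -1.0e+00]
world d [ 0.      0.     -0.0004] scaled dp [ 0.    -0.     0.003]
twist scaled [ 0.0009  0.     -0.0001]
bath mm [ 2.6 44. ] rad 44.1 th 86.6
[[0.05, 0.04, 0.0], [0.05, -0.01, 0.0], [0.05, -0.0, 0.0], [0.05, 0.0, 0.0], [0.05, 0.01, 0.0], [0.05, 0.02, 0.0], [0.04, 0.03, 0.0], [0.04, 0.03, 0.0], [0.03, 0.04, 0.0], [0.03, 0.04, 0.0], [0.02, 0.05, 0.0], [0.01, 0.05, 0.0], [0.0, 0.05, 0.0], [-0.0, 0.05, 0.0], [-0.01, 0.05, 0.0], [-0.02, 0.05, 0.0], [-0.03, 0.04, 0.0], [-0.03, 0.04, 0.0], [-0.04, 0.03, 0.0], [-0.04, 0.03, 0.0]]
```

Emit:
{"op": "apply_moves", "data": {
  "dp": [
    [0.04,0.01,0],
    [0.045,0.01,0],
    [0.045,0.01,0],
    [0.045,0.01,0],
    [0.045,0.01,0],
    [0.045,0.02,0],
    [0.04,0.025,0],
    [0.035,0.03,0],
    [0.03,0.035,0],
    [0.025,0.04,0]
  ],
  "twist": [
    [0.001,0,0],
    [0,0,0],
    [0,0,0],
    [0,0,0],
    [0,0,0],
    [0,0,0],
    [0,0,0],
    [0,0,0],
    [0,0,0],
    [0,0,0]
  ],
  "jaw": [255,255,255,255,255,255,255,255,255,255]
}}

```text
clock: 10.25
tcp_pos: [0.5404, 0.2192, 0.3193]
orientation: [3.09, -0.546, -0.011]
contact_force: [-2.5, 1.0, -2.1]
grip_width: 0.023
```

```bash
python3 plan.py 0 -90 10
python3 - <<'E'
from beads import *; from bench import r
ims=[]
for n in("side","top"):
    f=r.grab_frame(n); p=proj(f,[.495,.216,.09])[0].astype(int)
    ims.append(cv2.resize(f["color"][p[1]-60:p[1]+60,p[0]-50:p[0]+50,::-1],(400,480),interpolation=cv2.INTER_CUBIC))
cv2.imwrite("pics/b9.png",np.hstack(ims))
E
```

```text
t 10.25 tcp [0.5404 0.2192 0.3193] F [-2.5  1.  -2.1] M [-0.04  0.75 -0.02] w 0.023
tool x yaw -20.049005425160413 tool z [-0.0078 -0.002  -1.    ]
world d [0.     0.     0.0012] scaled dp [-0.    0.   -0.01]
twist scaled [ 0.0022  0.0031 -0.0004]
bath mm [35.3 -2.6] rad 35.4 th -4.2
[[0.03, 0.02, -0.01], [0.01, 0.05, 0.0], [0.0, 0.05, 0.0], [-0.0, 0.05, 0.0], [-0.01, 0.05, 0.0], [-0.02, 0.05, 0.0], [-0.03, 0.04, 0.0], [-0.03, 0.04, 0.0], [-0.04, 0.03, 0.0], [-0.04, 0.03, 0.0]]
```

View pics/b9.png

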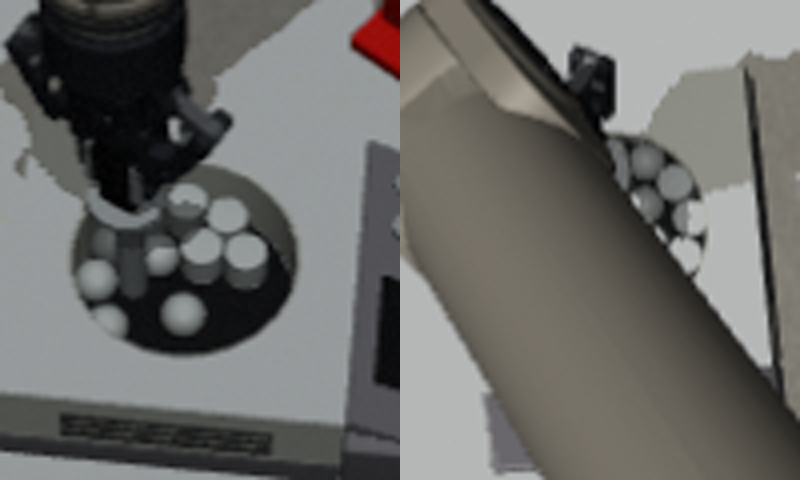

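The picture shows the beads moving and none spilled: balls at left, barrels pushed to the right and panel side. I continue.

Emit:
{"op": "apply_moves", "data": {
  "dp": [
    [0.02,0.035,-0.01],
    [0.01,0.045,0],
    [0,0.045,0],
    [0,0.045,0],
    [-0.01,0.045,0],
    [-0.02,0.04,0],
    [-0.025,0.04,0],
    [-0.03,0.035,0],
    [-0.035,0.03,0],
    [-0.04,0.025,0],
    [-0.04,0.02,0],
    [-0.045,0.01,0],
    [-0.045,0,0],
    [-0.045,0,0],
    [-0.045,-0.01,0],
    [-0.045,-0.02,0]
  ],
  "twist": [
    [0.002,0.003,0],
    [0,0,0],
    [0,0,0],
    [0,0,0],
    [0,0,0],
    [0,0,0],
    [0,0,0],
    [0,0,0],
    [0,0,0],
    [0,0,0],
    [0,0,0],
    [0,0,0],
    [0,0,0],
    [0,0,0],
    [0,0,0],
    [0,0,0]
  ],
  "jaw": [255,255,255,255,255,255,255,255,255,255,255,255,255,255,255,255]
}}

```text
clock: 11.95
tcp_pos: [0.4784, 0.1934, 0.324]
orientation: [-3.079, 0.543, -0.022]
contact_force: [3.2, 2.1, -3.1]
grip_width: 0.0228
```

```bash
python3 plan.py -145 -325 20
```

```text
t 11.95 tcp [0.4784 0.1934 0.324 ] F [ 3.2  2.1 -3.1] M [ 0.39 -0.81 -0.01] w 0.0228
tool x yaw -20.02460888069926 tool z [ 0.0164  0.0128 -0.9998]
world d [ 0.      0.     -0.0035] scaled dp [-0.     0.001  0.029]
twist scaled [-0.0084 -0.0053 -0.0002]
bath mm [-29.2 -21.2] rad 36.1 th -144.0
[[-0.05, -0.02, 0.03], [-0.04, -0.03, 0.0], [-0.03, -0.04, 0.0], [-0.02, -0.04, 0.0], [-0.02, -0.05, 0.0], [-0.01, -0.05, 0.0], [-0.0, -0.05, 0.0], [0.01, -0.05, 0.0], [0.01, -0.05, 0.0], [0.02, -0.05, 0.0], [0.03, -0.04, 0.0], [0.03, -0.04, 0.0], [0.04, -0.03, 0.0], [0.04, -0.02, 0.0], [0.05, -0.02, 0.0], [0.05, -0.01, 0.0], [0.05, -0.0, 0.0], [0.05, 0.01, 0.0], [0.05, 0.01, 0.0], [0.05, 0.02, 0.0]]
```

Emit:
{"op": "apply_moves", "data": {
  "dp": [
    [-0.04,-0.025,0.015],
    [-0.04,-0.03,0.015],
    [-0.03,-0.04,0],
    [-0.025,-0.04,0],
    [-0.02,-0.045,0],
    [-0.01,-0.045,0],
    [0,-0.045,0],
    [0.005,-0.045,0],
    [0.01,-0.045,0],
    [0.02,-0.04,0],
    [0.025,-0.035,0],
    [0.03,-0.03,0]
  ],
  "twist": [
    [-0.005,-0.003,0],
    [-0.004,-0.003,0],
    [0,0,0],
    [0,0,0],
    [0,0,0],
    [0,0,0],
    [0,0,0],
    [0,0,0],
    [0,0,0],
    [0,0,0],
    [0,0,0],
    [0,0,0]
  ],
  "jaw": [255,255,255,255,255,255,255,255,255,255,255,255]
}}

```text
clock: 13.15
tcp_pos: [0.4932, 0.2507, 0.321]
orientation: [3.087, -0.546, 0.012]
contact_force: [0.4, -0.5, -2.3]
grip_width: 0.0231
```

```bash
python3 plan.py -255 -435 20
```

```text
t 13.15 tcp [0.4932 0.2507 0.321 ] F [ 0.4 -0.5 -2.3] M [0.02 0.02 0.  ] w 0.0231
tool x yaw -20.07475216815723 tool z [ 0.0063 -0.0078 -0.9999]
world d [ 0.      0.     -0.0005] scaled dp [-0.    -0.     0.004]
twist scaled [ 0.0025 -0.0041 -0.0006]
bath mm [-8.  34.1] rad 35.0 th 103.2
[[0.02, -0.04, 0.0], [0.04, -0.02, 0.0], [0.05, -0.02, 0.0], [0.05, -0.01, 0.0], [0.05, -0.0, 0.0], [0.05, 0.01, 0.0], [0.05, 0.01, 0.0], [0.04, 0.02, 0.0], [0.04, 0.03, 0.0], [0.04, 0.03, 0.0], [0.03, 0.04, 0.0], [0.02, 0.04, 0.0], [0.02, 0.05, 0.0], [0.01, 0.05, 0.0], [0.0, 0.05, 0.0], [-0.01, 0.05, 0.0], [-0.01, 0.05, 0.0], [-0.02, 0.04, 0.0], [-0.03, 0.04, 0.0], [-0.03, 0.04, 0.0]]
```

Emit:
{"op": "apply_moves", "data": {
  "dp": [
    [0.03,-0.035,0.004],
    [0.04,-0.025,0],
    [0.045,-0.015,0],
    [0.045,-0.01,0],
    [0.045,0,0],
    [0.045,0.01,0],
    [0.045,0.01,0],
    [0.04,0.02,0],
    [0.04,0.025,0],
    [0.035,0.03,0],
    [0.03,0.035,0],
    [0.02,0.04,0]
  ],
  "twist": [
    [0.0025,-0.004,0],
    [0,0,0],
    [0,0,0],
    [0,0,0],
    [0,0,0],
    [0,0,0],
    [0,0.001,0],
    [0,0.001,0],
    [0,0,0],
    [0,0,0],
    [0,0,0],
    [0,0,0]
  ],
  "jaw": [255,255,255,255,255,255,255,255,255,255,255,255]
}}

```text
clock: 14.35
tcp_pos: [0.5414, 0.2212, 0.3177]
orientation: [3.089, -0.543, -0.016]
contact_force: [0.8, -0.0, -2.1]
grip_width: 0.0228
```

```bash
python3 plan.py -5 -185 20
```

```text
t 14.35 tcp [0.5414 0.2212 0.3177] F [ 0.8 -0.  -2.1] M [-0.03 -0.07 -0.03] w 0.0228
tool x yaw -19.959265001620178 tool z [-0.0107 -0.0033 -0.9999]
world d [0.     0.     0.0028] scaled dp [-0.     0.    -0.024]
twist scaled [0.0032 0.0042 0.0004]
bath mm [36.5 -0.8] rad 36.5 th -1.2
[[0.03, 0.06, -0.02], [0.01, 0.05, 0.0], [-0.0, 0.05, 0.0], [-0.01, 0.05, 0.0], [-0.02, 0.05, 0.0], [-0.02, 0.04, 0.0], [-0.03, 0.04, 0.0], [-0.04, 0.03, 0.0], [-0.04, 0.03, 0.0], [-0.04, 0.02, 0.0], [-0.05, 0.01, 0.0], [-0.05, 0.01, 0.0], [-0.05, -0.0, 0.0], [-0.05, -0.01, 0.0], [-0.05, -0.02, 0.0], [-0.04, -0.02, 0.0], [-0.04, -0.03, 0.0], [-0.03, -0.04, 0.0], [-0.03, -0.04, 0.0], [-0.02, -0.04, 0.0]]
```

Emit:
{"op": "apply_moves", "data": {
  "dp": [
    [0.02,0.04,-0.02],
    [0.01,0.045,-0.004],
    [0,0.045,0],
    [-0.01,0.045,0],
    [-0.02,0.045,0],
    [-0.02,0.04,0],
    [-0.03,0.035,0.005],
    [-0.035,0.03,0.005],
    [-0.04,0.025,0.005],
    [-0.04,0.02,0.005],
    [-0.045,0.01,0],
    [-0.045,0.005,0]
  ],
  "twist": [
    [0.003,0.004,0],
    [0,0,0],
    [0,0,0],
    [0,0,0],
    [0,0,0],
    [0,0,0],
    [-0.001,0,0],
    [-0.001,0,0],
    [-0.001,-0.001,0],
    [-0.001,-0.001,0],
    [0,0,0],
    [0,0,0]
  ],
  "jaw": [255,255,255,255,255,255,255,255,255,255,255,255]
}}

```text
clock: 15.55
tcp_pos: [0.4946, 0.1881, 0.3208]
orientation: [-3.091, 0.544, -0.001]
contact_force: [1.3, 3.2, -3.4]
grip_width: 0.0233
```

```bash
python3 plan.py -115 -225 12
```

```text
t 15.55 tcp [0.4946 0.1881 0.3208] F [ 1.3  3.2 -3.4] M [ 0.98 -0.54  0.04] w 0.0233
tool x yaw -19.971286189390145 tool z [ 0.0011  0.0028 -1.    ]
world d [ 0.      0.     -0.0003] scaled dp [-0.     0.     0.002]
twist scaled [-0.0014 -0.0001  0.0002]
bath mm [-13.7 -28.4] rad 31.5 th -115.7
[[-0.05, 0.05, 0.0], [-0.05, -0.01, 0.0], [-0.05, -0.02, 0.0], [-0.04, -0.03, 0.0], [-0.04, -0.03, 0.0], [-0.03, -0.04, 0.0], [-0.03, -0.04, 0.0], [-0.02, -0.05, 0.0], [-0.01, -0.05, 0.0], [-0.0, -0.05, 0.0], [0.0, -0.05, 0.0], [0.01, -0.05, 0.0]]
```

Emit:
{"op": "apply_moves", "data": {
  "dp": [
    [-0.045,0.035,0],
    [-0.05,0.005,0],
    [-0.05,-0.015,0],
    [-0.04,-0.025,0],
    [-0.04,-0.03,0],
    [-0.03,-0.04,0],
    [-0.03,-0.04,0],
    [-0.02,-0.045,0],
    [-0.01,-0.045,0],
    [-0.005,-0.045,0],
    [0,-0.045,0],
    [0.01,-0.045,0]
  ],
  "twist": [
    [-0.001,0,0],
    [0,0,0],
    [0,0,0],
    [0,0,0],
    [0,0,0],
    [0,0,0],
    [0,0,0],
    [0,0,0],
    [0,0,0],
    [0,0,0],
    [0,0,0],
    [0,0,0]
  ],
  "jaw": [255,255,255,255,255,255,255,255,255,255,255,255]
}}

```text
clock: 16.75
tcp_pos: [0.4761, 0.2387, 0.3225]
orientation: [3.09, -0.547, 0.024]
contact_force: [0.7, -3.5, -1.1]
grip_width: 0.0226
```

```bash
python3 plan.py 135 45 10
python3 - <<'E'
from beads import *; from bench import r
ims=[]
for n in("side","top"):
    f=r.grab_frame(n); p=proj(f,[.495,.216,.09])[0].astype(int)
    ims.append(cv2.resize(f["color"][p[1]-60:p[1]+60,p[0]-50:p[0]+50,::-1],(400,480),interpolation=cv2.INTER_CUBIC))
cv2.imwrite("pics/b10.png",np.hstack(ims))
E
```

```text
t 16.75 tcp [0.4761 0.2387 0.3225] F [ 0.7 -3.5 -1.1] M [-1.35 -0.61 -0.05] w 0.0226
tool x yaw -20.077583605389204 tool z [ 0.0146 -0.0057 -0.9999]
world d [ 0.     0.    -0.002] scaled dp [-0.    -0.     0.017]
twist scaled [ 0.0002 -0.0075 -0.0006]
bath mm [-26.4  24. ] rad 35.7 th 137.7
[[0.01, -0.07, 0.02], [0.03, -0.04, 0.0], [0.03, -0.04, 0.0], [0.04, -0.03, 0.0], [0.04, -0.03, 0.0], [0.05, -0.02, 0.0], [0.05, -0.01, 0.0], [0.05, -0.0, 0.0], [0.05, 0.0, 0.0], [0.05, 0.01, 0.0]]
```

View pics/b10.png

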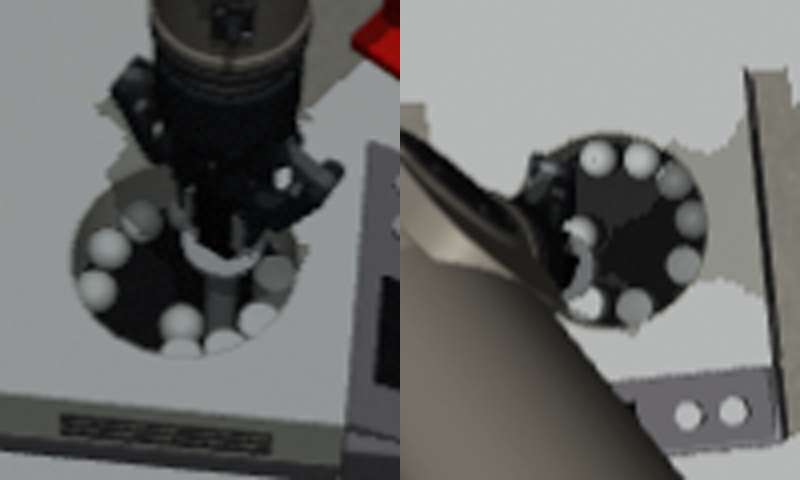

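```bash
python3 - <<'E'
from beads import *; from bench import r
f=r.grab_frame("side"); np.savez("pics/side10.npz",**f); p=proj(f,[.495,.216,.09])[0].astype(int); o=np.array([p[0]-50,p[1]-60])
b=cv2.resize(f["color"][o[1]:o[1]+120,o[0]:o[0]+100,::-1],(800,960),interpolation=cv2.INTER_CUBIC)
def line(z,col):
    for s in np.linspace(-.05,.05,21):
        w=OFF["side"]+s*EX; q=(proj(f,[*w,z])[0]-o+.5)*8; cv2.circle(b,tuple(int(v) for v in q),2,col,-1)
line(.051,(0,255,0)); line(.038,(0,0,255)); line(.025,(255,0,0))
cv2.imwrite("pics/s10.png",cv2.convertScaleAbs(b[280:740,100:640],alpha=1.6))
E
```

```text
(no output)
```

View pics/s10.png

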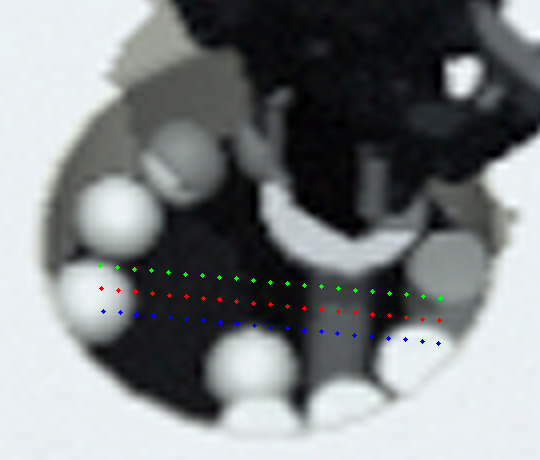

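Two full turns are done. I lift out to see the result clearly.

Emit:
{"op": "apply_moves", "data": {
  "dp": [
    [0,0,-0.06],
    [0,0,-0.08],
    [0,0,-0.1],
    [0,0,-0.12],
    [0,0,-0.12],
    [0,0,-0.12],
    [0,0,-0.12],
    [0,0,-0.12]
  ],
  "twist": [
    [0,-0.007,0],
    [0,0,0],
    [0,0,0],
    [0,0,0],
    [0,0,0],
    [0,0,0],
    [0,0,0],
    [0,0,0]
  ],
  "jaw": [255,255,255,255,255,255,255,255]
}}

```text
clock: 17.7
tcp_pos: [0.4731, 0.2402, 0.4318]
orientation: [-3.09, 0.543, 0.007]
contact_force: [0.2, 0.6, -2.2]
grip_width: 0.0233
```

Emit:
{"op": "apply_moves", "data": {
  "dp": [
    [0.1,0.25,0],
    [0.1,0.25,0],
    [0.1,0.25,0],
    [0.1,0.25,0],
    [0.1,0.25,0],
    [0.1,0.25,0]
  ],
  "twist": [
    [0,0,0],
    [0,0,0],
    [0,0,0],
    [0,0,0],
    [0,0,0],
    [0,0,0]
  ],
  "jaw": [255,255,255,255,255,255]
}}

```text
clock: 18.3
tcp_pos: [0.4782, 0.0497, 0.4409]
orientation: [-3.081, 0.516, -0.011]
contact_force: [0.9, -0.0, -3.1]
grip_width: 0.023
```

```bash
python3 - <<'E'
from beads import *; from bench import r
rel(r.get_obs(),[.5123,-.2101,.43],-20)
ims=[]
for n in("side","top"):
    f=r.grab_frame(n); np.savez(f"pics/{n}11.npz",**f); p=proj(f,[*OFF[n],.06])[0].astype(int); o=np.array([p[0]-32,p[1]-32])
    b=cv2.resize(f["color"][o[1]:o[1]+64,o[0]:o[0]+64,::-1],(400,400),interpolation=cv2.INTER_CUBIC)
    for z,col in((.051,(0,255,0)),(.038,(0,0,255))):
      for s in np.linspace(-.05,.05,15):
        w=OFF[n]+s*EX; q=(proj(f,[*w,z])[0]-o+.5)*400/64; cv2.circle(b,tuple(int(v) for v in q),1,col,-1)
    ims.append(b)
cv2.imwrite("pics/b11.png",np.hstack(ims))
E
```

```text
t 18.3 tcp [0.4782 0.0497 0.4409] F [ 0.9 -0.  -3.1] M [-0.03 -0.04 -0.02] w 0.023
tool x yaw -19.031238790639733 tool z [ 0.0096  0.0159 -0.9998]
world d [ 0.0341 -0.2598 -0.0109] scaled dp [0.974 1.955 0.059]
twist scaled [-0.0087 -0.0018  0.0081]
```

View pics/b11.png

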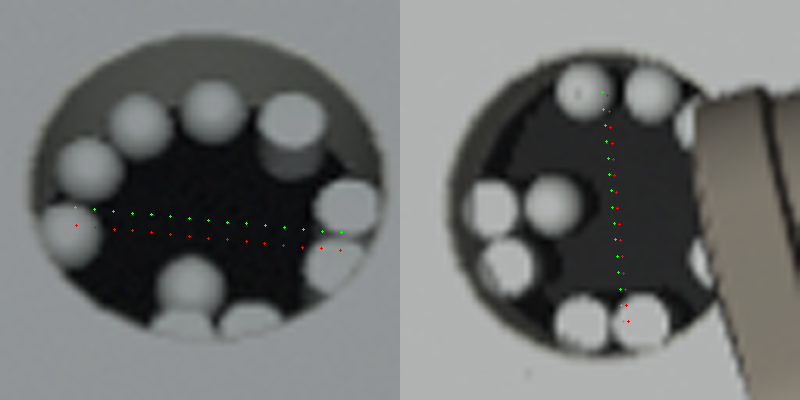

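```bash
python3 - <<'E'
from beads import *
for n,pts in (("side",[((90,170),.038,'ball'),((140,125),.038,'ball'),((210,112),.038,'ball'),((70,237),.038,'ball'),((190,288),.038,'ball'),((292,121),.051,'barrel'),((348,207),.051,'barrel'),((336,265),.051,'barrel'),((251,325),.051,'barrel?'),((183,330),.051,'barrel?')]),
 ("top",[((583,92),.038,'ball'),((652,95),.038,'ball'),((552,205),.038,'ball'),((490,208),.051,'barrel'),((508,267),.051,'barrel'),((582,323),.051,'barrel'),((641,322),.051,'barrel')])):
    f=dict(np.load(f"pics/{n}11.npz")); p=proj(f,[*OFF[n],.06])[0].astype(int); o=np.array([p[0]-32,p[1]-32])
    for q,z,k in pts:
        u=np.array([q[0]-(400 if n=="top" else 0),q[1]])*64/400-.5+o; print(n,k,rep(ray(f,[u],z)[0],n))
E
```

```text
side ball [ 48. -25.]
side ball [ 32. -47.]
side ball [  6. -56.]
side ball [52.  5.]
side ball [ 4. 22.]
side barrel [-27. -47.]
side barrel [-51. -11.]
side barrel [-49.  14.]
side barrel? [-21.  42.]
side barrel? [ 4. 47.]
top ball [53. 11.]
top ball [ 48. -20.]
top ball [ 4. 29.]
top barrel [ 5. 53.]
top barrel [-21.  48.]
top barrel [-49.  18.]
top barrel [-51.  -8.]
```

All ten beads are in the well and none spilled. Bath y of each bead, in mm (+ = left):

| | Left | Right |
|---|---|---|
| Balls | +26, +8 | −22, −47, −56 |
| Barrels | +50, +45, +16 | −47, −9 |

Both kinds are in both halves, so I go back to the fork.

Emit:
{"op": "apply_moves", "data": {
  "dp": [
    [0.1,0.21,0],
    [0.1,0.21,0],
    [0.1,0.21,0],
    [0.1,0.21,0],
    [0.1,0.21,0],
    [0.1,0.21,0],
    [0.1,0.21,0],
    [0.1,0.21,0],
    [0,0,0]
  ],
  "twist": [
    [-0.009,-0.002,0.008],
    [0,0,0],
    [0,0,0],
    [0,0,0],
    [0,0,0],
    [0,0,0],
    [0,0,0],
    [0,0,0],
    [0,0,0]
  ],
  "jaw": [255,255,255,255,255,255,255,255,255]
}}

```text
clock: 19.3
tcp_pos: [0.4998, -0.1762, 0.4505]
orientation: [-3.09, 0.542, -0.017]
contact_force: [-1.1, 0.6, -2.4]
grip_width: 0.023
```

```bash
python3 - <<'E'
from h import *; from bench import r
rel(r.get_obs(),[.5131,-.2101,.425],-20)
E
```

```text
t 19.3 tcp [ 0.4998 -0.1762  0.4505] F [-1.1  0.6 -2.4] M [ 0.02  0.03 -0.04] w 0.023
tool x yaw -19.893340703147015 tool z [ 0.0115  0.0022 -0.9999]
world d [ 0.0133 -0.0339 -0.0255] scaled dp [0.198 0.229 0.213]
twist scaled [-0.0029 -0.0048  0.0009]
```

Emit:
{"op": "apply_moves", "data": {
  "dp": [
    [0.1,0.115,0.08],
    [0.1,0.115,0.07],
    [0,0,0],
    [0,0,0]
  ],
  "twist": [
    [-0.003,-0.005,0.001],
    [0,0,0],
    [0,0,0],
    [0,0,0]
  ],
  "jaw": [255,255,255,255]
}}

```text
clock: 19.7
tcp_pos: [0.5147, -0.2081, 0.4347]
orientation: [-3.091, 0.54, -0.005]
contact_force: [0.5, 0.7, -2.1]
grip_width: 0.0227
```

```bash
python3 - <<'E'
from h import *; from bench import r
rel(r.get_obs(),[.5131,-.2101,.425],-20)
f=r.grab_frame("side"); p=proj(f,[.513,-.209,.16])[0].astype(int)
cv2.imwrite("pics/s12.png",cv2.convertScaleAbs(cv2.resize(f["color"][p[1]-60:p[1]+40,p[0]-50:p[0]+50,::-1],(600,600),interpolation=cv2.INTER_CUBIC),alpha=1.5))
E
```

```text
t 19.7 tcp [ 0.5147 -0.2081  0.4347] F [ 0.5  0.7 -2.1] M [ 0.04 -0.01 -0.  ] w 0.0227
tool x yaw -19.820562911783053 tool z [ 0.0039  0.003  -1.    ]
world d [-0.0016 -0.002  -0.0097] scaled dp [-0.007  0.021  0.081]
twist scaled [-0.002  -0.0013  0.0015]
```

View pics/s12.png

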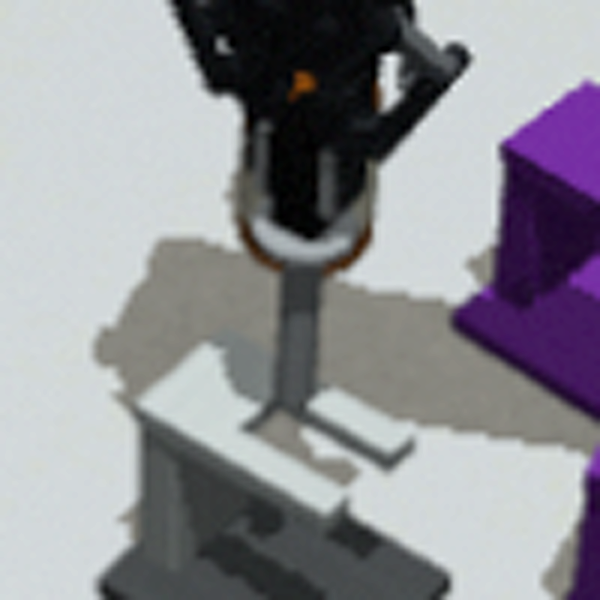

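Emit:
{"op": "apply_moves", "data": {
  "dp": [
    [-0.007,0.02,0.06],
    [0,0,0.06],
    [0,0,0.06],
    [0,0,0]
  ],
  "twist": [
    [-0.002,-0.001,0.001],
    [0,0,0],
    [0,0,0],
    [0,0,0]
  ],
  "jaw": [255,255,255,255]
}}

```text
clock: 20.15
tcp_pos: [0.5127, -0.2077, 0.4118]
orientation: [3.095, -0.539, 0.001]
contact_force: [0.9, 1.3, -2.0]
grip_width: 0.0229
```

```bash
python3 - <<'E'
from h import *; from bench import r
rel(r.get_obs(),[.5131,-.2101,.3105],-20)
f=r.grab_frame("side"); p=proj(f,[.513,-.209,.16])[0].astype(int)
cv2.imwrite("pics/s13.png",cv2.convertScaleAbs(cv2.resize(f["color"][p[1]-60:p[1]+40,p[0]-50:p[0]+50,::-1],(600,600),interpolation=cv2.INTER_CUBIC),alpha=1.5))
E
```

```text
t 20.15 tcp [ 0.5127 -0.2077  0.4118] F [ 0.9  1.3 -2. ] M [0.03 0.02 0.05] w 0.0229
tool x yaw -19.754132368788508 tool z [ 6.e-04 -1.e-04 -1.e+00]
world d [ 0.0004 -0.0024 -0.1013] scaled dp [0.009 0.018 0.844]
twist scaled [-0.     -0.0003  0.002 ]
```

View pics/s13.png

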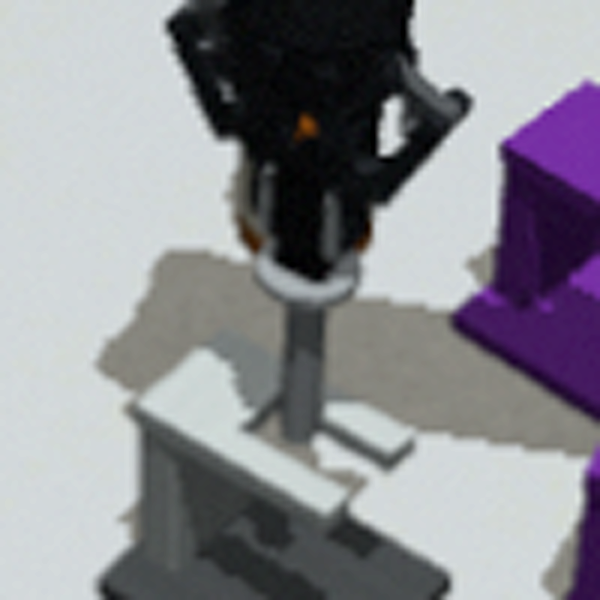

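The tip at (302,443) is centred in the slot. I lower in stages.

Emit:
{"op": "apply_moves", "data": {
  "dp": [
    [0.009,0.018,0.04],
    [0,0,0.08],
    [0,0,0.08],
    [0,0,0.08],
    [0,0,0]
  ],
  "twist": [
    [0,0,0.002],
    [0,0,0],
    [0,0,0],
    [0,0,0],
    [0,0,0]
  ],
  "jaw": [255,255,255,255,255]
}}

```text
clock: 20.7
tcp_pos: [0.5134, -0.2104, 0.3758]
orientation: [3.094, -0.546, 0.002]
contact_force: [-0.1, 0.5, -2.3]
grip_width: 0.0232
```

```bash
python3 - <<'E'
from h import *; from bench import r
rel(r.get_obs(),[.5131,-.2101,.3105],-20)
E
```

```text
t 20.7 tcp [ 0.5134 -0.2104  0.3758] F [-0.1  0.5 -2.3] M [0.03 0.07 0.04] w 0.0232
tool x yaw -20.021630646178174 tool z [ 1.6e-03 -3.0e-04 -1.0e+00]
world d [-0.0003  0.0003 -0.0653] scaled dp [-0.004 -0.001  0.544]
twist scaled [-0.0001 -0.0007 -0.0002]
```

Emit:
{"op": "apply_moves", "data": {
  "dp": [
    [-0.003,0,0.08],
    [0,0,0.08],
    [0,0,0.08],
    [0,0,0.08],
    [0,0,0.08],
    [0,0,0]
  ],
  "twist": [
    [0,-0.001,0],
    [0,0,0],
    [0,0,0],
    [0,0,0],
    [0,0,0],
    [0,0,0]
  ],
  "jaw": [255,255,255,255,255,255]
}}

```text
clock: 21.3
tcp_pos: [0.5129, -0.2102, 0.323]
orientation: [-3.093, 0.546, 0.002]
contact_force: [-0.0, -0.7, -2.0]
grip_width: 0.0229
```

```bash
python3 - <<'E'
from h import *; from bench import r
rel(r.get_obs(),[.5131,-.2101,.3105],-20)
f=r.grab_frame("side"); p=proj(f,[.513,-.209,.16])[0].astype(int)
cv2.imwrite("pics/s14.png",cv2.convertScaleAbs(cv2.resize(f["color"][p[1]-60:p[1]+40,p[0]-50:p[0]+50,::-1],(600,600),interpolation=cv2.INTER_CUBIC),alpha=1.5))
E
```

```text
t 21.3 tcp [ 0.5129 -0.2102  0.323 ] F [-0.  -0.7 -2. ] M [ 0.01  0.01 -0.01] w 0.0229
tool x yaw -20.015071578618045 tool z [-1.4e-03  9.0e-04 -1.0e+00]
world d [ 0.0002  0.0001 -0.0125] scaled dp [ 0.002 -0.001  0.104]
twist scaled [-0.0002  0.0008 -0.0001]
```

View pics/s14.png

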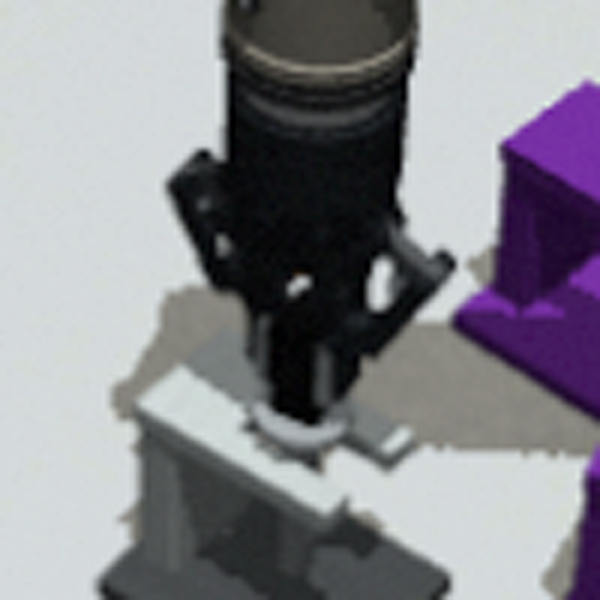

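Emit:
{"op": "apply_moves", "data": {
  "dp": [
    [0.002,0,0.04],
    [0,0,0.03],
    [0,0,0.015],
    [0,0,0]
  ],
  "twist": [
    [0,0.001,0],
    [0,0,0],
    [0,0,0],
    [0,0,0]
  ],
  "jaw": [255,255,255,255]
}}

```text
clock: 21.75
tcp_pos: [0.5141, -0.2104, 0.3137]
orientation: [3.094, -0.546, 0.006]
contact_force: [0.6, 0.6, -2.4]
grip_width: 0.0232
```

```bash
python3 - <<'E'
from h import *; from bench import r
rel(r.get_obs(),[.5131,-.2101,.3105],-20)
E
```

```text
t 21.75 tcp [ 0.5141 -0.2104  0.3137] F [ 0.6  0.6 -2.4] M [-0.02  0.05  0.01] w 0.0232
tool x yaw -20.01629124618324 tool z [ 3.9e-03 -9.0e-04 -1.0e+00]
world d [-0.001   0.0003 -0.0032] scaled dp [-0.009  0.     0.026]
twist scaled [-0.0002 -0.0019 -0.0001]
```

Emit:
{"op": "apply_moves", "data": {
  "dp": [
    [-0.005,0,0.015],
    [0,0,0.012],
    [0,0,0]
  ],
  "twist": [
    [0,-0.002,0],
    [0,0,0],
    [0,0,0]
  ],
  "jaw": [255,255,255]
}}

```text
clock: 22.05
tcp_pos: [0.5136, -0.2103, 0.311]
orientation: [-3.093, 0.546, -0.001]
contact_force: [-0.1, -0.1, -1.6]
grip_width: 0.0229
```

```bash
python3 - <<'E'
from h import *; from bench import r
rel(r.get_obs(),[.5131,-.2101,.3105],-20)
E
```

```text
t 22.05 tcp [ 0.5136 -0.2103  0.311 ] F [-0.1 -0.1 -1.6] M [-0.03  0.08 -0.06] w 0.0229
tool x yaw -20.02964232407094 tool z [ 5.e-04  2.e-04 -1.e+00]
world d [-0.0005  0.0002 -0.0005] scaled dp [-0.005  0.     0.004]
twist scaled [-0.0002 -0.0002 -0.0002]
```

Emit:
{"op": "apply_moves", "data": {
  "dp": [
    [0,0,0.01],
    [0,0,0.006],
    [0,0,0]
  ],
  "twist": [
    [0,0,0],
    [0,0,0],
    [0,0,0]
  ],
  "jaw": [255,255,255]
}}

```text
clock: 22.35
tcp_pos: [0.5137, -0.2101, 0.3111]
orientation: [3.093, -0.547, 0.001]
contact_force: [0.1, 0.0, -2.0]
grip_width: 0.023
```

```bash
python3 - <<'E'
from h import *; from bench import r
rel(r.get_obs(),[.5131,-.2101,.3105],-20)
f=r.grab_frame("side"); p=proj(f,[.513,-.209,.16])[0].astype(int)
cv2.imwrite("pics/s15.png",cv2.convertScaleAbs(cv2.resize(f["color"][p[1]-50:p[1]+50,p[0]-50:p[0]+50,::-1],(600,600),interpolation=cv2.INTER_CUBIC),alpha=1.5))
E
```

```text
t 22.35 tcp [ 0.5137 -0.2101  0.3111] F [ 0.1  0.  -2. ] M [-0.04  0.01  0.03] w 0.023
tool x yaw -20.043956176954143 tool z [ 9.e-04 -6.e-04 -1.e+00]
world d [-0.0006  0.     -0.0006] scaled dp [-0.005  0.002  0.005]
twist scaled [ 0.0001 -0.0005 -0.0004]
```

View pics/s15.png

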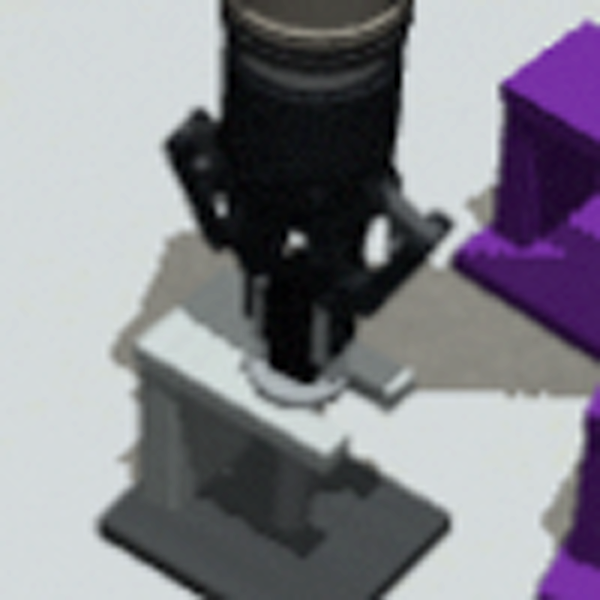

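Emit:
{"op": "apply_moves", "data": {
  "dp": [
    [0,0,0.015],
    [0,0,0.01],
    [0,0,0]
  ],
  "twist": [
    [0,0,0],
    [0,0,0],
    [0,0,0]
  ],
  "jaw": [255,255,255]
}}

```text
clock: 22.7
tcp_pos: [0.5141, -0.2099, 0.3111]
orientation: [3.092, -0.547, 0.003]
contact_force: [-0.9, 0.0, -3.1]
grip_width: 0.0231
```

Emit:
{"op": "apply_moves", "data": {
  "dp": [
    [0,0,0.025],
    [0,0,0]
  ],
  "twist": [
    [0,0,0],
    [0,0,0]
  ],
  "jaw": [255,255]
}}

```text
clock: 22.9
tcp_pos: [0.5147, -0.2098, 0.3112]
orientation: [3.091, -0.547, 0.005]
contact_force: [-0.2, -0.3, -3.3]
grip_width: 0.023
```

```bash
python3 - <<'E'
from h import *; from bench import r
rel(r.get_obs(),[.5131,-.2101,.3105],-20)
E
```

```text
t 22.9 tcp [ 0.5147 -0.2098  0.3112] F [-0.2 -0.3 -3.3] M [-0.03  0.03  0.  ] w 0.023
tool x yaw -20.087613964994116 tool z [ 0.0028 -0.003  -1.    ]
world d [-0.0016 -0.0003 -0.0007] scaled dp [-0.012  0.007  0.006]
twist scaled [ 0.0009 -0.0018 -0.0007]
```

Emit:
{"op": "apply_moves", "data": {
  "dp": [
    [-0.01,0.005,0],
    [0,0,0],
    [0,0,0],
    [0,0,0],
    [0,0,0],
    [0,0,0]
  ],
  "twist": [
    [0.001,-0.002,0],
    [0,0,0],
    [0,0,0],
    [0,0,0],
    [0,0,0],
    [0,0,0]
  ],
  "jaw": [255,190,170,150,120,100]
}}

```text
clock: 23.5
tcp_pos: [0.5138, -0.2101, 0.3102]
orientation: [-3.092, 0.547, -0.0]
contact_force: [-0.1, 0.5, -0.7]
grip_width: 0.0523
```

```bash
python3 - <<'E'
from h import *; from bench import r
rel(r.get_obs(),[.5131,-.2101,.3105],-20)
f=r.grab_frame("side"); p=proj(f,[.513,-.209,.16])[0].astype(int)
cv2.imwrite("pics/s16.png",cv2.convertScaleAbs(cv2.resize(f["color"][p[1]-50:p[1]+50,p[0]-50:p[0]+50,::-1],(600,600),interpolation=cv2.INTER_CUBIC),alpha=1.5))
E
```

```text
t 23.5 tcp [ 0.5138 -0.2101  0.3102] F [-0.1  0.5 -0.7] M [-0.02  0.    0.02] w 0.0523
tool x yaw -20.07851023475888 tool z [ 3.0e-04  1.1e-03 -1.0e+00]
world d [-0.0007 -0.      0.0003] scaled dp [-0.005  0.002 -0.003]
twist scaled [-0.0006  0.     -0.0007]
```

View pics/s16.png

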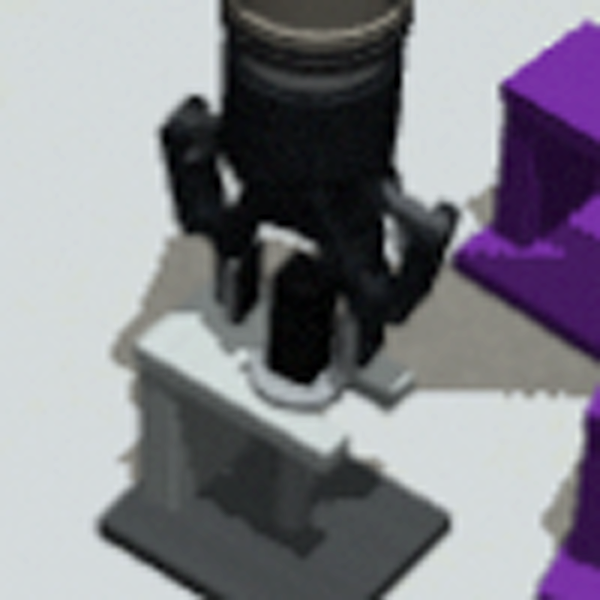

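The rod is released and hangs upright. I open fully and rise straight up.

Emit:
{"op": "apply_moves", "data": {
  "dp": [
    [0,0,-0.06],
    [0,0,-0.08],
    [0,0,-0.1],
    [0,0,-0.12],
    [0,0,-0.12],
    [0,0,-0.12],
    [0,0,-0.12],
    [0,0,-0.12],
    [0,0,-0.12]
  ],
  "twist": [
    [0,0,0],
    [0,0,0],
    [0,0,0],
    [0,0,0],
    [0,0,0],
    [0,0,0],
    [0,0,0],
    [0,0,0],
    [0,0,0]
  ],
  "jaw": [80,60,60,60,60,60,60,60,60]
}}

```text
clock: 24.45
tcp_pos: [0.5133, -0.2097, 0.4367]
orientation: [-3.093, 0.547, -0.005]
contact_force: [-0.3, 0.1, 0.8]
grip_width: 0.065
```

Emit:
{"op": "apply_moves", "data": {
  "dp": [
    [0.1,0.3,0],
    [0.1,0.3,0],
    [0.1,0.3,0],
    [0.1,0.3,0],
    [0,0,0]
  ],
  "twist": [
    [0,0,0],
    [0,0,0],
    [0,0,0],
    [0,0,0],
    [0,0,0]
  ],
  "jaw": [60,60,60,60,60]
}}

```text
clock: 24.95
tcp_pos: [0.5103, -0.3645, 0.448]
orientation: [3.092, -0.537, 0.026]
contact_force: [-0.3, -0.6, -0.3]
grip_width: 0.0655
```

```bash
python3 - <<'E'
from beads import *; from bench import r
ims=[]
for n in("side","top"):
    f=r.grab_frame(n); np.savez(f"pics/{n}17.npz",**f); cv2.imwrite(f"pics/{n}17.png",f["color"][:,:,::-1])
    for P,h in(([*OFF[n],.06],32),([.513,-.209,.13],40)):
        p=proj(f,P)[0].astype(int); b=f["color"][p[1]-h:p[1]+h,p[0]-h:p[0]+h,::-1]; ims.append(cv2.convertScaleAbs(cv2.resize(b,(290,290),interpolation=cv2.INTER_CUBIC),alpha=1.4))
cv2.imwrite("pics/b17.png",np.vstack([np.hstack(ims[:2]),np.hstack(ims[2:])]))
E
```

```text
(no output)
```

View pics/b17.png

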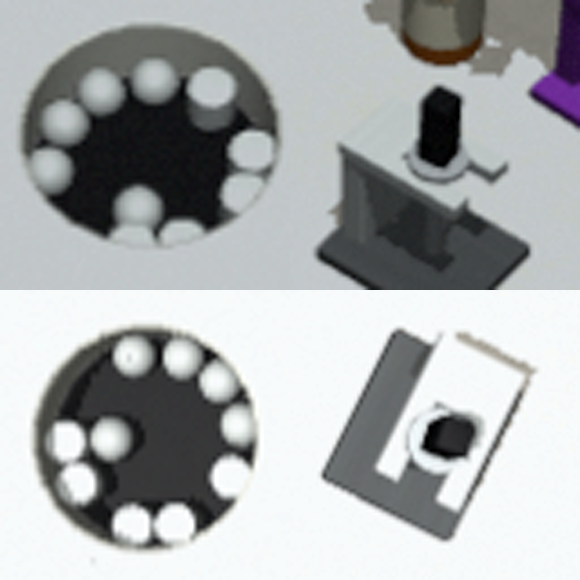

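View pics/top17.png

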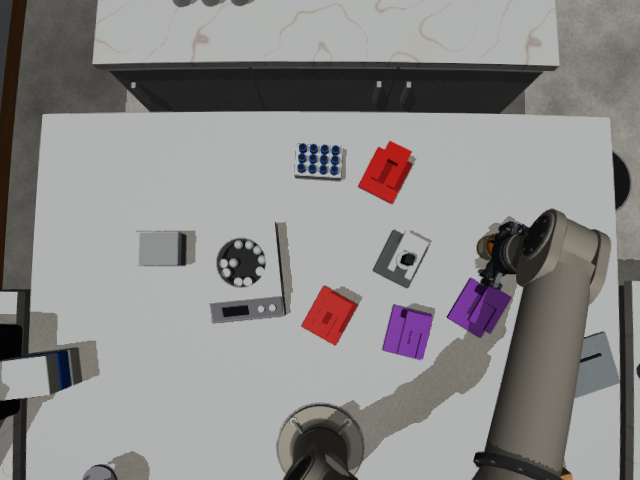

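The final views show the rod upright in the fork at top (408,260). All ten beads are in the well, both kinds in both halves, and the bystanders are where they were.

```bash
python3 - <<'E'
from bench import r
print(r.get_obs()["qvel"].round(3)); print(r.hand_in())
E
```

```text
[-0.029 -0.01  -0.04   0.028 -0.007 -0.005 -0.006]
the job is handed in; nothing more can be done
None
```

I stirred the beads a little over two full clockwise turns, hung the rod back in the grey stand's fork, and handed the job in at about 25 s of the 72 s allowed. The stir started on the panel side at a radius of about 31–44 mm, with the tip about 2–8 mm above the floor.

**Last checks that passed**
- All ten beads are in the well and none spilled.
- Both kinds are in both halves:

| | Left (distance from the middle line) | Right |
|---|---|---|
| Balls | 2 (about 26 and 8 mm) | 3 |
| Barrels | 3 | 2 (about 47 and 9 mm) |

- The rod hangs upright by its collar, let go, with the gripper clear of it.
- The tube rack, bottle, tip box and coloured stands look unmoved.
- I saw no more than about 4 N sideways at the wrist in the readings during stirring.

**What was off**
- **Cameras:** the two views disagreed by about 4.5 mm in y, so I averaged them.
- **Descent onto the rod:** it drifted about 15 mm sideways, and I corrected that before closing the grip.
- **Tilt:** the tool leaned up to about 1° while stirring and was corrected along the way.
- **Placing the rod:** before release the force reading did not clearly show the collar resting (about -2 to -3 N). The views after release show it seated.
- **Mixing margin:** the second ball on the left and the second barrel on the right lie only 8–9 mm past the middle line.

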